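# Load a gyro gauge into its test carrier and slide the carrier into the turntable nest

### The job

Lay the gyro gauge shell in the two V saddles of its test carrier while the carrier stands on the bench, with the square bezel down in the carrier's front slot and the connector towards the carrier's nose. Then carry the loaded carrier to the turntable, set it on the deck with its nose between the guide rails, and slide it fully home against the end plate, so that the gauge's connector stands in the port. Do not let the gauge or the carrier drop, leave the other things where they lie, and let go.

Things in the scene. Friction and masses are not known exactly. Their poses are not given: they have to be found in the camera images.
- gauge_mid (a point): Black gyro gauge shell, 120 mm long, 0.3 kg, lying level on the bench. Point on its axis, mid-way along the round case, 28 mm above the bench at the start; x along the axis to the connector, z up. Along x in mm: 56 mm square bezel with dial -50 to -40; case 46 in diameter -40 to 40 (grasp here); rear rim 56 in diameter 40 to 48; steel connector 22 in diameter 48 to 70.
- gauge_connector (a point): Free end of the gauge's steel connector, on the gauge's axis, 70 mm from gauge_mid.
- carrier_mid (a point): Aluminium test carrier, 164 x 84 mm, 0.45 kg, loose on the bench. Point mid-way between its two saddles, 18 mm above its underside; x to its nose, z up. Here a block 50 mm wide, 6 to 30 mm above the underside, 58 mm free between the saddles: grip the carrier across it from above, empty or loaded. Foot plate 84 mm wide, 6 mm thick, x -65.5 mm to the nose at +55.5.
- carrier_seat (a point): Where the gauge's point lies once seated: 36 mm above carrier_mid, axes as the carrier's. V saddles 8 mm thick at x -33.5 and +32.5 mm, 62 mm wide, tops 7 mm below this point. Slot for the 10 mm bezel x -52.5 to -37.5 (2.5 mm play each way, bezel at -50 to -40 is mid-slot), its front fence x -58.5 to -52.5, top 14 mm below this point. Loaded, the bezel's top is 28 mm above this point.
- carrier_pull (a point): The carrier's pull: upright dark steel plate, 8 mm thick along x, 24 mm wide, on a tongue 6 mm thick and 40 mm wide. Point in the plate, 34 mm above the carrier's underside (16 above carrier_mid) and 100.5 mm behind carrier_mid; plate's top 16 mm above the point, bottom 28 mm below. Axes as the carrier's. 38 mm free between pull and fence.
- nest: Turntable with slide-in nest, fixed to the bench. Origin on the bench under its centre; x is the way the carrier slides in, z up. Round grey base 244 mm in diameter; steel deck 112 mm wide, x -120 to +135 mm, top 45 mm above the bench. Aluminium end plate at x = +98, 92 mm wide, 86 mm above the deck, with a port 36 x 36 mm, centre 54 mm above the deck, for the gauge's connector.
- nest_mouth (a point): Where the guide rails begin: on the deck's top and centre line, 12 mm before the nest's origin, axes as the nest's. Rails run 110 mm to the end plate, 89 mm apart, 105 mm wide outside, 15 mm tall; lips 69 mm apart overhang the foot plate, underside 9 mm above the deck. Flared lead-ins 8 mm tall, 13 mm long. The deck is open 108 mm before the mouth. Fingers on the block cannot pass the rails.
- nest_home (a point): Where carrier_mid stands when the carrier is fully home, its nose touching the end plate: 42.5 mm past the nest's origin, 63 mm above the bench, axes as the nest's. The foot slides easily on the smooth deck: a few newtons, more only when it meets the end plate, which is rigid.
- cap0: white push cap, 42 mm across, 22 mm tall (one of three); not part of the job, leave it. Origin at the centre of its underside
- cap1: white push cap, as cap0; not part of the job, leave it. Origin at the centre of its underside
- cap2: white push cap, as cap0; not part of the job, leave it. Origin at the centre of its underside
- rotary_switch: dull brass rotary switch, 52 mm across, 46 mm tall, standing on its flange; not part of the job, leave it. Origin at the centre of its underside
- detent_collar: red anodised ring, 68 mm across, 18 mm tall, lying flat; not part of the job, leave it. Origin at the centre of its underside
- panel_coupon: flat black composite coupon 150 x 70 x 12 mm; not part of the job, leave it. Origin at the centre of its underside
- screwdriver: screwdriver 190 mm long, lying; not part of the job, leave it. Origin at the centre of its underside (or near it)
There are look-alikes about, which are no part of the job. Of the things shaped like the part that bears gauge_mid, the black one is meant. Of the things shaped like the part that bears carrier_mid, the aluminium one is meant.

How it is judged:
By the outcome, as a careful person would: the job done as asked, in the order asked, and still so for the second after the job is handed in, with the robot touching nothing.
It also fails if it takes over 72 s, if anything falls off the work surface, if the arm or the gripper's body presses on something with over 40 N, if the wrist force passes 120 N, or if a joint passes its speed limit or range.

### The arm

A 6-joint arm with a two-finger parallel gripper is mounted at the origin on the work surface. World frame = base frame: x ahead of the robot, y to its left, z up, the work surface at z = 0. Lengths are in m, angles in rad, forces in N, time in s.
With the tool pointing down it reaches from about 0.35 to 0.85 m from the base axis. Payload 8.1 kg.
Tool frame: the origin (TCP) lies on the mounting face of the last link; the fingertips stand 186 mm ahead of it and the grasp point (between the pads) lies 167 mm ahead of it; z points along the fingers, y is the direction in which the jaws open and shut (so a half turn about z gives the same grasp; the last joint's range is limited). The gripper opens to 93 mm and grips with 3 to 60 N. Pads are 15 mm wide; open, the fingers measure 128 mm over their backs; the gripper's body (75 mm by 188 mm) begins 65 mm behind the grasp point.
Start: joints at [1.257, 0.13, 1.488, -0, 1.523, -0.085], TCP at [0.136, 0.584, 0.405] pointing down, gripper open.
Joint ranges: [-2.96, 2.96], [-0.89, 2.26], [0.02, 2.5], [-1.34, 4.48], [0, 2.73], [-2.66, 2.66]. Speed limits (rad/s): [2.39, 2.39, 2.79, 3.14, 3.14, 3.14].

### API

Orientations are given as a rotation vector (axis times angle).
In Python, from bench import get_state, grab_frame, camera_params, finish_job gives the robot as it stands.
- The arm moves only by the shell command python3 -m pendant 'ROWS' [FORCE]. ROWS is JSON, a list of rows, each a list of 3 entries, a list of its own where there are three numbers: the finger opening in cm, from 0 to 9.3, then the shift along the tool's x, y, z in cm, then the turn about the tool's z in degrees. A call has 1 to 8 rows; each row shifts and turns the pose as measured when the row begins, along the tool's axes as they then stand; what a row does not reach is not made up. A row lasts 1/10 s, in which the tool goes at most 50 mm and 8.59 degrees, less where a joint would pass 70% of its speed; a pose out of reach is approached as far as the arm can. A call with a gripper value outside its range is refused whole. The fingers move at their own pace and stop on an object; FORCE is the grip in N (left out, the last holds). Time passes only in rows, so rows that do not move let the fingers close. It gives the time, the measured TCP pose, the force and the opening at its end, in the units of the state.
- get_state(): the state, without advancing time (a new reading comes with each control period).
- grab_frame(name): name is "scene" or "top" or "wrist"; returns (picture, depth): 400x640x3 uint8, red, green, blue; 400x640 float32, m along the optical axis (not along the pixel's ray), 0 where there is no reading.
- camera_params(name): a dict with "K" (3x3 intrinsics, pixels), "world_from_camera" (4x4, takes a point from camera to world coordinates). Camera axes: x right, y up, looking along -z (the intrinsics and any distortion apply to the point x, -y, -z); pixel columns grow to the right and rows downward; lengths in m; the calibration is good to about 2 mm. A picture is of the moment at which its call begins: read the wrist's pose just before it. camera_params takes no time and is no camera call; for the wrist camera it gives the pose at the moment of the call.
- finish_job(): hands the job in, once; it reports no verdict.
The state is a dict: "clock": time; "joint_pos": joint angles; "dq": joint speeds; "effort": joint torques, N m; "tcp_pos": TCP position; "orientation": TCP orientation; "wrist_force": force on the tool from outside, world axes, zero at the start; "torque": the same for the moment, N m; "opening": opening from 0.0 (shut) to 1.0 (fully open).
Only numpy, scipy, OpenCV 4.12 (cv2) and the standard library are available. Lean on these libraries where they do the work, as an engineer would, in place of code of your own. Each camera call takes 0.05 s, during which the arm holds its last target. There are 200 camera calls.

## Working session

There is one attempt and no reset: what is moved stays moved. The work goes in short steps, Python scripts to look and compute and a shell command to move; the robot and the scene stay as the last step left them, time stands still between calls to the robot, and variables do not carry over. Pictures are saved under pics/ and viewed, about 8 in all and at most 12, crops included, and the job is handed in when it is done.

```bash
ls; mkdir -p pics; python3 - <<'E'
from bench import *
import cv2, numpy as np
print(get_state())
for n in("top","scene"):
    p,d=grab_frame(n); np.savez(f"pics/{n}0.npz",p=p,d=d); cv2.imwrite(f"pics/{n}0.png",p[:,:,::-1]); c=camera_params(n); print(n,c)
E
```

```text
pics
{'clock': 0.0, 'joint_pos': array([ 1.25658834e+00,  1.31150528e-01,  1.48925840e+00, -2.31976730e-05,
        1.52296523e+00, -8.54554949e-02]), 'dq': array([-0.00133781, -0.00119278,  0.00177114, -0.00079406,  0.00167303,
       -0.0005859 ]), 'effort': array([ 5.39693774e-04, -5.59846115e+01, -4.91763818e+01,  7.68406922e-02,
        3.57774447e-02, -1.02447593e-04]), 'tcp_pos': array([0.13600476, 0.58415772, 0.40370495]), 'orientation': array([-3.58500981e-01, -3.12073625e+00,  2.74961555e-03]), 'wrist_force': array([-0.52286389, -0.5498976 , -0.32519921]), 'torque': array([ 0.00621056, -0.00638056, -0.02012702]), 'opening': 0.9990596437272958}
top {'K': array([[399.77405988,   0.        , 321.50521886],
       [  0.        , 399.77405988, 201.8711807 ],
       [  0.        ,   0.        ,   1.        ]]), 'world_from_camera': array([[ 2.83687519e-02,  9.97314029e-01, -6.75273445e-02,
         4.25377533e-01],
       [-9.99597522e-01,  2.82979411e-02, -2.00511995e-03,
         1.13216415e-01],
       [-8.88494364e-05,  6.75570490e-02,  9.97715409e-01,
         1.31700901e+00],
       [ 0.00000000e+00,  0.00000000e+00,  0.00000000e+00,
         1.00000000e+00]])}
scene {'K': array([[467.85286365,   0.        , 311.43969083],
       [  0.        , 467.85286365, 196.78375352],
       [  0.        ,   0.        ,   1.        ]]), 'world_from_camera': array([[ 0.03810184, -0.79254031,  0.60862805,  1.31593857],
       [ 0.99914777,  0.02054009, -0.0358027 ,  0.08235777],
       [ 0.01587381,  0.60947351,  0.7926475 ,  1.1028679 ],
       [ 0.        ,  0.        ,  0.        ,  1.        ]])}
```

View pics/top0.png

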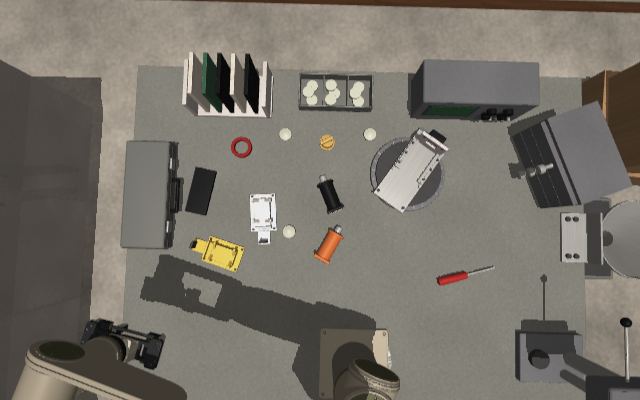

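View pics/scene0.png

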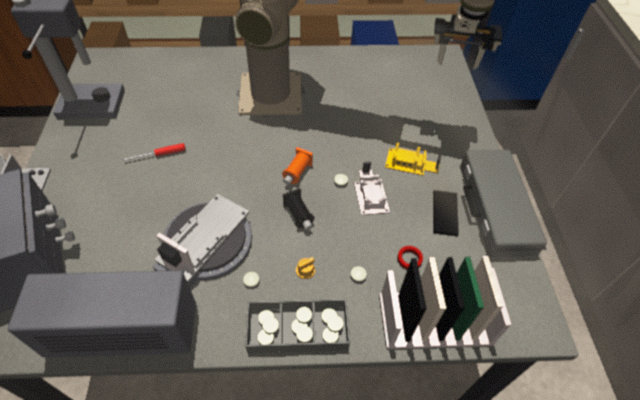

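The top view shows these:
- **Gauge-like parts:** black at (330,194) and orange at (328,243). I choose black.
- **Carrier-like parts:** aluminium at (263,212) with its pull at (264,238), and yellow at (222,252). I choose aluminium.
- **Other dark thing:** the coupon at (201,190).
- **Nest:** (408,175), with the end plate towards (433,140).

Next come rough measurements and a close crop.

```bash
cat > h.py <<'E'
import numpy as np, cv2
from bench import *
from scipy.spatial.transform import Rotation as R
def cloud(d,c):
    v,u=np.mgrid[:d.shape[0],:d.shape[1]]; K=c["K"]; T=c["world_from_camera"]
    P=np.stack([(u-K[0,2])/K[0,0]*d,-(v-K[1,2])/K[1,1]*d,-d],-1)
    return P@T[:3,:3].T+T[:3,3]
def ray(uv,z,c):
    K=c["K"];T=c["world_from_camera"]; uv=np.atleast_2d(uv).astype(float)
    r=np.stack([(uv[:,0]-K[0,2])/K[0,0],-(uv[:,1]-K[1,2])/K[1,1],-np.ones(len(uv))],-1)@T[:3,:3].T
    return T[:3,3]+r*((z-T[2,3])/r[:,2])[:,None]
def proj(P,c):
    T=c["world_from_camera"];K=c["K"];q=(np.atleast_2d(P)-T[:3,3])@T[:3,:3]
    return np.stack([K[0,0]*q[:,0]/-q[:,2]+K[0,2],K[1,1]*-q[:,1]/-q[:,2]+K[1,2]],-1)
def go(target,jaw=None,s=None):
    "grasp-point target (world), jaw = world yaw (deg) of the tool y axis; prints the shift in cm in tool axes (before turning) and the turn"
    s=s or get_state(); M=R.from_rotvec(s["orientation"]).as_matrix()
    g=s["tcp_pos"]+.167*M[:,2]
    sh=M.T@(np.array(target)-g)*100
    y=np.degrees(np.arctan2(M[1,1],M[0,1])); t=0
    if jaw is not None: t=-((jaw-y+90)%180-90)
    # shift after the turn
    A=R.from_euler('z',t,degrees=True).as_matrix()
    print("clock %.2f grasp %s tool-y yaw %.1f tilt %.2f q6 %.2f F %s open %.3f"%(s["clock"],g.round(4),y,np.degrees(np.arccos(-M[2,2])),s["joint_pos"][5],s["wrist_force"].round(1),s["opening"]*9.3))
    print("shift cm now",sh.round(2),"turn deg",round(t,2),"| shift after turn",(A.T@sh).round(2))
E
python3 - <<'E'
from h import *
f=np.load("pics/top0.npz");p,d=f["p"],f["d"];c=camera_params("top");W=cloud(d,c)
def box(a,b,x0,x1): return W[a:b,x0:x1]
print("bench z",np.median(W[300:330,500:520,2]),"deck", np.median(W[180:190,395:405,2]))
hsv=cv2.cvtColor(p,cv2.COLOR_RGB2HSV)
def pca(m,n):
    P=W[m]; xy=P[:,:2]; (cx,cy),(w,h),a=cv2.minAreaRect(xy.astype(np.float32)*1000); print(n,len(P),"rect",round(cx),round(cy),round(w),round(h),round(a,1),"z",np.percentile(P[:,2],[2,50,98]).round(3))
M=np.zeros(d.shape,bool)
m=M.copy();m[172:218,312:348]=1; m&=(W[...,2]>.012); pca(m,"gauge")
m=M.copy();m[190:247,246:282]=1; m&=(W[...,2]>.003); pca(m,"carrier")
m=M.copy();m[125:215,370:452]=1; m&=(W[...,2]>.038); pca(m,"deck+"); 
m&=(W[...,2]>.1); pca(m,"plate")
g=p[120:260,180:460][:,:,::-1]
cv2.imwrite("pics/crop1.png",cv2.resize(g,None,fx=2.85,fy=2.85,interpolation=cv2.INTER_CUBIC))
go([.5,.1,.3],90)
E
```

```text
bench z 0.0006538854194458876 deck 0.04635455711493064
gauge 515 rect 516 87 173 76 7.7 z [0.032 0.049 0.06 ]
carrier 1353 rect 458 239 184 249 1.8 z [0.003 0.01  0.049]
deck+ 3092 rect 542 -106 203 454 52.1 z [0.039 0.047 0.133]
plate 332 rect 591 -57 86 467 33.8 z [0.103 0.126 1.317]
clock 0.10 grasp [0.1359 0.5839 0.2368] tool-y yaw 76.9 tilt 0.10 q6 -0.09 F [1.  0.4 0.3] open 9.301
shift cm now [-46.43 -38.88  -6.26] turn deg -13.11 | shift after turn [-36.41 -48.4   -6.26]
```

View pics/crop1.png

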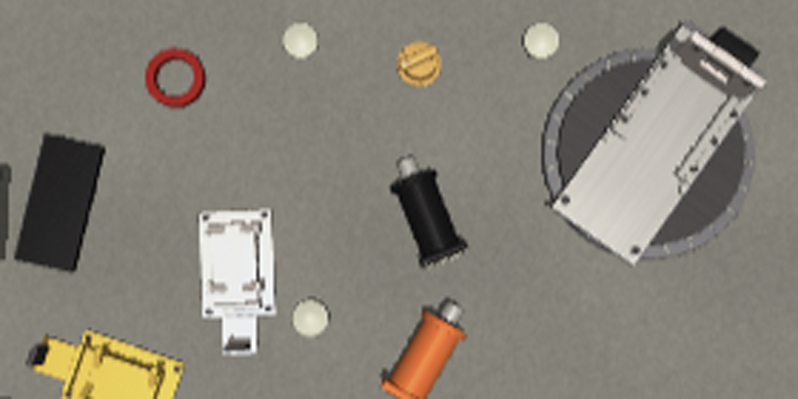

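The crop shows the black gauge with its connector at crop (405,163) and its bezel at (441,252). The aluminium carrier has its nose up and its pull at (238,340). The nest opens to the lower left, with the end plate at (725,55). The choices hold, so I move the wrist camera over them.

```bash
python3 -m pendant '[[9.3,[-3.6,-3,-1],0],[9.3,[-3.6,-3,-1],0],[9.3,[-3.6,-3,-1],0],[9.3,[-3.6,-3,-1],0],[9.3,[-3.6,-3,-1],0],[9.3,[-3.6,-3,-1],0],[9.3,[-3.6,-3,-1],0],[9.3,[-3.6,-3,0],0]]'; python3 - <<'E'
from h import *
go([.46,.12,.33],90)
c=camera_params("wrist"); s=get_state(); M=R.from_rotvec(s["orientation"]).as_matrix()
T=c["world_from_camera"]; print("cam in tool",(M.T@(T[:3,3]-s["tcp_pos"])).round(3)); print("view dir tool",(M.T@-T[:3,2]).round(3), c["K"][0])
E
```

```text
clock: 0.9
tcp_pos: [0.3655, 0.2784, 0.4709]
orientation: [-0.342, -3.119, 0.017]
wrist_force: [1.1, 0.2, -0.2]
opening: 1.001
clock 0.90 grasp [0.3647 0.2766 0.3039] tool-y yaw 77.5 tilt 0.66 q6 -0.81 F [ 1.1  0.2 -0.2] open 9.312
shift cm now [-12.69 -13.26  -2.5 ] turn deg -12.5 | shift after turn [ -9.52 -15.69  -2.5 ]
cam in tool [ 0.082 -0.001  0.019]
view dir tool [-0.291 -0.     0.957] [323.56635533   0.         318.82087162]
```

```bash
python3 -m pendant '[[9.3,[-2.2,-3.2,0],-6],[9.3,[-2.2,-3.2,0],-6.5],[9.3,[-1.5,-3.2,0],0],[9.3,[-1.5,-3,0],0],[9.3,[0,0,0],0],[9.3,[0,0,0],0],[9.3,[0,0,0],0]]'; python3 - <<'E'
from h import *
go([.46,.12,.33],90)
p,d=grab_frame("wrist"); c=camera_params("wrist"); np.savez("pics/w1.npz",p=p,d=d,**c)
cv2.imwrite("pics/w1.png",p[:,:,::-1])
E
```

```text
clock: 1.6
tcp_pos: [0.4321, 0.1356, 0.4702]
orientation: [0.001, -3.134, 0.019]
wrist_force: [0.2, 1.0, -0.1]
opening: 1.002
clock 1.60 grasp [0.4309 0.1336 0.3032] tool-y yaw 90.0 tilt 0.79 q6 -1.38 F [ 0.2  1.  -0.1] open 9.316
shift cm now [-2.89 -1.39 -2.69] turn deg 0.03 | shift after turn [-2.89 -1.39 -2.69]
```

View pics/w1.png

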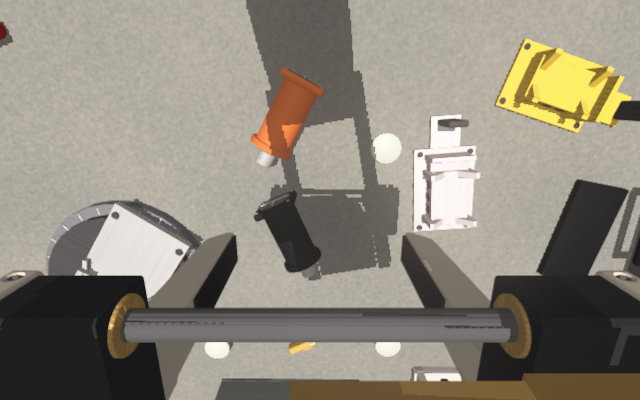

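The wrist view shows the black gauge from (275,200) to its connector at (312,272). The aluminium carrier's foot runs from (414,148) to (478,231), with the pull at (453,122), and part of the nest is at lower left. Now I measure from the depth cloud.

```bash
cat >> h.py <<'E'
def rect(xy,n=""):
    (cx,cy),(w,h),a=cv2.minAreaRect((np.asarray(xy)*1000).astype(np.float32)); print(n,len(xy),"centre mm",round(cx,1),round(cy,1),"size",round(w,1),round(h,1),"ang",round(a,2)); return cx,cy,w,h,a
E
python3 - <<'E'
from h import *
f=np.load("pics/w1.npz");p,d=f["p"],f["d"];c={k:f[k] for k in("K","world_from_camera")};W=cloud(d,c);Z=W[...,2]
print("bench z",np.median(Z[100:130,330:345]))
def reg(r0,r1,c0,c1): m=np.zeros(d.shape,bool); m[r0:r1,c0:c1]=1; return m
g=reg(185,285,245,328)&(Z>.035)&(Z<.07)&(p.max(-1)<90); P=W[g]
ctr=P[:,:2].mean(0); u=np.linalg.svd(P[:,:2]-ctr,full_matrices=False)[2][0]; u*=np.sign(u[0])
for k in range(4):
    n=np.array([-u[1],u[0]]); t=(P[:,:2]-ctr)@u; s=(P[:,:2]-ctr)@n
    # per-slice mid of the silhouette extremes
    b=np.arange(t.min()+.015,t.min()+.095,.004); mids=[]
    for x in b:
        q=s[abs(t-x)<.003]; mids.append((q.min()+q.max())/2)
    k1=np.polyfit(b,mids,1); u=u+n*k1[0]; u/=np.linalg.norm(u); ctr=ctr+n*k1[1]
n=np.array([-u[1],u[0]])
A=W[reg(185,290,245,328)&(Z>.02)&(Z<.08)]
t=(A[:,:2]-ctr)@u;s=(A[:,:2]-ctr)@n
print("gauge yaw",np.degrees(np.arctan2(u[1],u[0])),"ctr",ctr)
for x in np.arange(-.07,.09,.004):
    q=abs(t-x)<.002
    if q.sum()>3: print(round(x*1e3),q.sum(),"zmax %.4f s %.4f %.4f"%(A[q,2].max(),s[q].min(),s[q].max()),(ctr+u*x).round(4))
m=reg(105,245,400,500)&(Z>.0035)&(p.min(-1)>110); 
m=cv2.morphologyEx(m.astype(np.uint8),cv2.MORPH_OPEN,np.ones((3,3)))>0
F=W[m&(Z<.012)]; rect(F[:,:2],"foot+tongue")
q=m.copy(); q[:146]=0; rect(W[q&(Z<.012)][:,:2],"foot"); 
b=m&(Z>.026)&(Z<.034); rect(W[b][:,:2],"block top")
pl=reg(110,135,425,475)&(Z>.04); print("pull", pl.sum(), W[pl].mean(0) if pl.any() else "", W[pl][:,:2].min(0),W[pl][:,:2].max(0))
E
```

```text
bench z 0.00041706907127078696
gauge yaw 23.16654197003817 ctr [0.52574076 0.08715201]
-50 8 zmax 0.0366 s -0.0216 0.0147 [0.4798 0.0675]
-46 316 zmax 0.0568 s -0.0282 0.0259 [0.4834 0.0691]
-42 152 zmax 0.0581 s -0.0285 0.0266 [0.4871 0.0706]
-38 115 zmax 0.0582 s -0.0288 0.0263 [0.4908 0.0722]
-34 48 zmax 0.0539 s -0.0211 0.0178 [0.4945 0.0738]
-30 90 zmax 0.0525 s -0.0215 0.0214 [0.4982 0.0753]
-26 95 zmax 0.0528 s -0.0215 0.0214 [0.5018 0.0769]
-22 95 zmax 0.0525 s -0.0215 0.0213 [0.5055 0.0785]
-18 92 zmax 0.0526 s -0.0221 0.0214 [0.5092 0.0801]
-14 98 zmax 0.0529 s -0.0218 0.0214 [0.5129 0.0816]
-10 93 zmax 0.0533 s -0.0222 0.0213 [0.5165 0.0832]
-6 92 zmax 0.0527 s -0.0218 0.0211 [0.5202 0.0848]
-2 89 zmax 0.0518 s -0.0223 0.0215 [0.5239 0.0864]
2 90 zmax 0.0523 s -0.0218 0.0215 [0.5276 0.0879]
6 91 zmax 0.0521 s -0.0224 0.0214 [0.5313 0.0895]
10 87 zmax 0.0522 s -0.0221 0.0216 [0.5349 0.0911]
14 94 zmax 0.0523 s -0.0219 0.0214 [0.5386 0.0927]
18 87 zmax 0.0526 s -0.0224 0.0215 [0.5423 0.0942]
22 84 zmax 0.0524 s -0.0221 0.0213 [0.546  0.0958]
26 91 zmax 0.0525 s -0.0228 0.021
[... 153 characters left out ...]
7 [0.5607 0.1021]
42 89 zmax 0.0582 s -0.0277 0.0259 [0.5644 0.1037]
46 185 zmax 0.0573 s -0.0278 0.0266 [0.568  0.1052]
50 102 zmax 0.0569 s -0.0260 0.0266 [0.5717 0.1068]
54 4 zmax 0.0559 s -0.0086 0.0181 [0.5754 0.1084]
62 27 zmax 0.0402 s -0.0075 0.0095 [0.5827 0.1115]
66 38 zmax 0.0397 s -0.0100 0.0098 [0.5864 0.1131]
70 37 zmax 0.0402 s -0.0104 0.0095 [0.5901 0.1147]
74 15 zmax 0.0404 s -0.0102 0.0090 [0.5938 0.1163]
foot+tongue 2454 centre mm 451.6 303.6 size 164.2 84.7 ang 4.57
foot 1707 centre mm 471.6 305.2 size 124.0 84.7 ang 4.57
block top 1908 centre mm 468.1 304.6 size 97.4 62.2 ang 4.64
pull 169 [0.37591567 0.28667442 0.07275339] [0.35000923 0.13419637] [0.38260052 0.309298  ]
```

```bash
python3 - <<'E'
from h import *
go([.5285,.0884,.12],113.2)
E
```

```text
clock 1.65 grasp [0.4308 0.1339 0.3032] tool-y yaw 90.1 tilt 0.79 q6 -1.38 F [-0.2 -0.3 -0.3] open 9.299
shift cm now [-9.9  -4.34 18.3 ] turn deg -23.14 | shift after turn [-7.39 -7.88 18.3 ]
```

```bash
python3 -m pendant '[[9.3,[0,0,0],-7.8],[9.3,[0,0,0],-7.8],[9.3,[0,0,0],-7.6],[9.3,[-1.5,-1.6,3.6],0],[9.3,[-1.5,-1.6,3.6],0],[9.3,[-1.5,-1.6,3.6],0],[9.3,[-1.5,-1.6,3.6],0],[9.3,[-1.5,-1.6,3.6],0]]'; python3 -c "
from h import *
go([.5285,.0884,.028],113.2)"
```

```text
clock: 2.45
tcp_pos: [0.5341, 0.1034, 0.2933]
orientation: [-0.687, 3.058, -0.013]
wrist_force: [0.2, 0.6, 0.5]
opening: 1.0
clock 2.45 grasp [0.5356 0.1023 0.1263] tool-y yaw 115.3 tilt 0.63 q6 -1.91 F [0.2 0.6 0.5] open 9.299
shift cm now [ 1.28 -0.85  9.84] turn deg 2.12 | shift after turn [ 1.25 -0.9   9.84]
```

```bash
python3 -m pendant '[[9.3,[0.6,-0.45,1.5],2],[9.3,[0.6,-0.45,1.5],0],[9.3,[0,0,0],0],[9.3,[0,0,0],0]]'; python3 -c "
from h import *
go([.5285,.0884,.028],113.2)"
```

```text
clock: 2.85
tcp_pos: [0.525, 0.0934, 0.2539]
orientation: [0.64, -3.07, 0.009]
wrist_force: [-0.3, -0.5, 0.8]
opening: 1.0
clock 2.85 grasp [0.5242 0.0922 0.0869] tool-y yaw 113.6 tilt 0.48 q6 -1.90 F [-0.3 -0.5  0.8] open 9.300
shift cm now [-0.28 -0.49  5.89] turn deg 0.35 | shift after turn [-0.29 -0.49  5.89]
```

```bash
python3 -m pendant '[[9.3,[-0.3,-0.5,1.8],0.4],[9.3,[0,0,1.8],0],[9.3,[0,0,1.2],0],[9.3,[0,0,0],0],[9.3,[0,0,0],0]]'; python3 -c "
from h import *
go([.5285,.0884,.028],113.2)"
```

```text
clock: 3.35
tcp_pos: [0.5325, 0.094, 0.2118]
orientation: [-0.637, 3.071, -0.01]
wrist_force: [0.5, 0.3, 0.2]
opening: 1.001
clock 3.35 grasp [0.5336 0.093  0.0449] tool-y yaw 113.4 tilt 0.48 q6 -1.90 F [0.5 0.3 0.2] open 9.309
shift cm now [ 0.66 -0.21  1.68] turn deg 0.24 | shift after turn [ 0.66 -0.21  1.68]
```

```bash
python3 -m pendant '[[9.3,[0.6,-0.2,0],0.2],[9.3,[0,0,0],0],[9.3,[0,0,0],0]]'; python3 -c "
from h import *
go([.5285,.0884,.028],113.2)"
```

```text
clock: 3.65
tcp_pos: [0.5284, 0.0898, 0.2146]
orientation: [-0.631, 3.068, -0.011]
wrist_force: [-0.5, -0.4, 0.5]
opening: 0.997
clock 3.65 grasp [0.53   0.0889 0.0476] tool-y yaw 113.3 tilt 0.65 q6 -1.90 F [-0.5 -0.4  0.5] open 9.268
shift cm now [0.18 0.03 1.96] turn deg 0.06 | shift after turn [0.18 0.03 1.96]
```

```bash
python3 -m pendant '[[9.3,[0.15,0,0.9],0],[9.3,[0,0,0.9],0],[9.3,[0,0,0],0]]'; python3 -c "
from h import *
go([.5285,.0884,.028],113.2)"
```

```text
clock: 3.95
tcp_pos: [0.5274, 0.0889, 0.196]
orientation: [-0.63, 3.067, -0.012]
wrist_force: [0.0, -0.1, -0.7]
opening: 1.001
clock 3.95 grasp [0.5294 0.088  0.0291] tool-y yaw 113.2 tilt 0.74 q6 -1.90 F [ 0.  -0.1 -0.7] open 9.308
shift cm now [0.07 0.07 0.1 ] turn deg 0.03 | shift after turn [0.07 0.07 0.1 ]
```

Within 1 mm. Now I close on it.

```bash
python3 -m pendant '[[4.4,[0,0,0],0],[4.4,[0,0,0],0],[4.4,[0,0,0],0],[4.4,[0,0,0],0],[4.4,[0,0,0],0],[4.4,[0,0,0],0]]' 25; python3 -c "
from h import *
go([.5285,.0884,.028],113.2)"
```

```text
clock: 4.55
tcp_pos: [0.5273, 0.0889, 0.1954]
orientation: [-0.631, 3.068, -0.011]
wrist_force: [-0.2, -0.5, -0.5]
opening: 0.536
clock 4.55 grasp [0.529  0.088  0.0284] tool-y yaw 113.2 tilt 0.68 q6 -1.90 F [-0.2 -0.5 -0.5] open 4.984
shift cm now [0.04 0.06 0.04] turn deg 0.03 | shift after turn [0.04 0.06 0.04]
```

```bash
python3 -m pendant '[[4,[0,0,0],0],[4,[0,0,0],0],[4,[0,0,0],0]]' 30; python3 -m pendant '[[4,[0,0,-1],0],[4,[0,0,-2],0],[4,[0,0,-3],0],[4,[0,0,-3],0],[4,[0,0,-3],0],[4,[0,0,0],0]]'; python3 -c "
from h import *
go([.478,.3057,.12],94.6)"
```

```text
clock: 4.85
tcp_pos: [0.5273, 0.0889, 0.1955]
orientation: [-0.631, 3.068, -0.011]
wrist_force: [0.8, -1.1, -0.8]
opening: 0.487
clock: 5.45
tcp_pos: [0.5237, 0.0894, 0.3185]
orientation: [-0.632, 3.076, -0.009]
wrist_force: [1.5, -0.7, -3.2]
opening: 0.489
clock 5.45 grasp [0.5241 0.0885 0.1516] tool-y yaw 113.2 tilt 0.35 q6 -1.90 F [ 1.5 -0.7 -3.2] open 4.550
shift cm now [-4.34 21.8   3.02] turn deg 18.63 | shift after turn [ 2.86 22.04  3.02]
```

```bash
python3 -m pendant '[[4,[-0.4,3.4,0],0],[4,[-0.4,3.4,0],0],[4,[0,0,0],6.2],[4,[0,0,0],6.2],[4,[0,0,0],6.2],[4,[0,0,0],0],[4,[0,0,0],0]]'; python3 -c "
from h import *
go([.478,.3057,.15],94.6)"
```

```text
clock: 6.15
tcp_pos: [0.5006, 0.1569, 0.3114]
orientation: [0.113, -3.133, 0.011]
wrist_force: [1.0, 0.5, -3.6]
opening: 0.487
clock 6.15 grasp [0.4996 0.1557 0.1444] tool-y yaw 94.1 tilt 0.54 q6 -1.43 F [ 1.   0.5 -3.6] open 4.533
shift cm now [ 1.08 15.11 -0.66] turn deg -0.47 | shift after turn [ 0.96 15.12 -0.66]
```

```bash
python3 -m pendant '[[4,[0.2,3,-0.2],-0.4],[4,[0.2,4,-0.2],0],[4,[0.2,4,-0.2],0],[4,[0.2,3.6,0],0],[4,[0,0,0],0],[4,[0,0,0],0],[4,[0,0,0],0]]'; python3 - <<'E'
from h import *
go([.478,.3057,.15],94.6)
p,d=grab_frame("wrist"); c=camera_params("wrist"); np.savez("pics/w2.npz",p=p,d=d,**c)
cv2.imwrite("pics/w2.png",p[:,:,::-1])
E
```

```text
clock: 6.85
tcp_pos: [0.4797, 0.3042, 0.3121]
orientation: [0.147, -3.127, 0.015]
wrist_force: [-0.8, 0.0, -3.0]
opening: 0.489
clock 6.85 grasp [0.4779 0.3025 0.1451] tool-y yaw 95.4 tilt 0.84 q6 -1.19 F [-0.8  0.  -3. ] open 4.547
shift cm now [-0.03  0.31 -0.49] turn deg 0.8 | shift after turn [-0.03  0.31 -0.49]
```

View pics/w2.png

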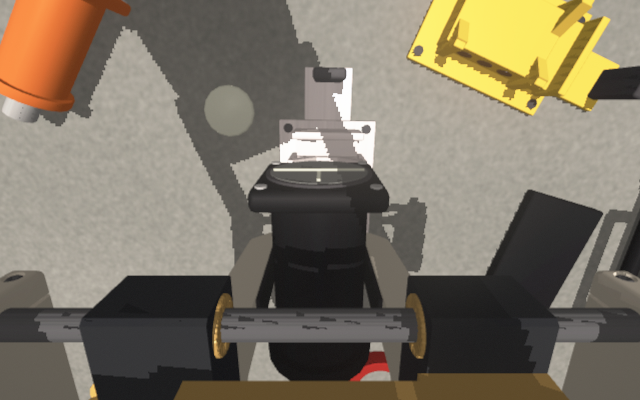

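The picture shows the gauge level in the jaws, bezel (250-388, 165-210) towards the carrier's rear. The carrier's pull is at (329,73) and its rear edge is at row 122. Next I measure the bezel in the tool frame and recheck the carrier.

```bash
python3 - <<'E'
from h import *
f=np.load("pics/w2.npz");p,d=f["p"],f["d"];c={k:f[k] for k in("K","world_from_camera")};W=cloud(d,c);Z=W[...,2]
s=get_state();M=R.from_rotvec(s["orientation"]).as_matrix();G=s["tcp_pos"]+.167*M[:,2];T=(W-G)@M
def reg(r0,r1,c0,c1): m=np.zeros(d.shape,bool); m[r0:r1,c0:c1]=1; return m
b=reg(150,225,240,400)&(T[...,2]<-.022)&(T[...,2]>-.04); q=T[b]
print("bezel top tool x pct",np.percentile(q[:,0],[1,5,50,95,99]).round(4),"y",np.percentile(q[:,1],[1,99]).round(4),"z",np.percentile(q[:,2],[5,50,95]).round(4),len(q))
rect(q[:,:2],"bezel top tool")
# case: edges
k=reg(210,250,262,378)&(T[...,2]<0)&(T[...,2]>-.03);q=T[k]
for x in np.arange(.012,.044,.006):
    a=q[abs(q[:,0]-x)<.002]; 
    if len(a): print("case x %.3f y %.4f %.4f ztop %.4f"%(x,a[:,1].min(),a[:,1].max(),a[:,2].min()))
m=reg(60,165,275,380)&(Z>.003)&(Z<.012)&(p.min(-1)>75);rect(W[m][:,:2],"foot rear+tongue")
u=np.array([np.cos(np.radians(4.57)),np.sin(np.radians(4.57))])
t=(W[m][:,:2]-[.478,.3057])@u; n=(W[m][:,:2]-[.478,.3057])@[-u[1],u[0]]
print("rear end",t.min(),"width tongue",np.percentile(n[t<-.07],[1,99]),"foot",np.percentile(n[t>-.06],[1,99]), "bench",np.median(Z[100:140,100:160]))
pl=reg(60,85,305,355)&(Z>.04)&(Z<.06);t=(W[pl][:,:2]-[.478,.3057])@u; n=(W[pl][:,:2]-[.478,.3057])@[-u[1],u[0]];print("pull",pl.sum(),np.percentile(t,[2,98]),np.percentile(n,[2,98]))
E
```

```text
bezel top tool x pct [0.0317 0.0339 0.0438 0.0484 0.049 ] y [-0.0282  0.0248] z [-0.0291 -0.0277 -0.0226] 4269
bezel top tool 4269 centre mm 40.3 -1.6 size 55.9 18.4 ang 90.0
case x 0.012 y -0.0290 0.0269 ztop -0.0107
case x 0.018 y -0.0238 0.0209 ztop -0.0227
case x 0.024 y -0.0242 0.0205 ztop -0.0244
case x 0.030 y -0.0236 0.0208 ztop -0.0247
case x 0.036 y -0.0180 0.0220 ztop -0.0264
foot rear+tongue 3727 centre mm 410.7 300.5 size 80.9 84.0 ang 3.58
rear end -0.10765676338586902 width tongue [-0.01992818  0.01947411] foot [-0.04201494  0.04130412] bench 0.0005385415631212476
pull 422 [-0.1033452  -0.09574295] [-0.01124592  0.01127275]
```

Gauge mid is 1.2 mm ahead of the grasp. The carrier check agrees within 1 mm, and the lateral camera bias is about 1.6 mm. Now I descend to just above the saddles.

```bash
python3 -m pendant '[[4,[0,0.4,1.5],0.8],[4,[0,0,2],0],[4,[0,0,2],0],[4,[0,0,1],0],[4,[0,0,0],0],[4,[0,0,0],0]]'; python3 -c "
from h import *
go([.4777,.3066,.054],94.6)"
```

```text
clock: 7.5
tcp_pos: [0.4797, 0.3031, 0.2415]
orientation: [0.111, -3.128, 0.017]
wrist_force: [-0.5, 0.8, -4.0]
opening: 0.486
clock 7.50 grasp [0.4777 0.3012 0.0745] tool-y yaw 94.1 tilt 0.92 q6 -1.17 F [-0.5  0.8 -4. ] open 4.516
shift cm now [-0.06  0.56  2.05] turn deg -0.52 | shift after turn [-0.06  0.56  2.05]
```

```bash
python3 -m pendant '[[4,[0,0.5,0],-0.4],[4,[0,0,0],0],[4,[0,0,0],0]]'; python3 -c "
from h import *
go([.4777,.3066,.054],94.6)"
```

```text
clock: 7.8
tcp_pos: [0.4802, 0.3088, 0.2437]
orientation: [0.122, -3.13, 0.015]
wrist_force: [0.3, 0.9, -2.6]
opening: 0.486
clock 7.80 grasp [0.4788 0.3072 0.0767] tool-y yaw 94.5 tilt 0.74 q6 -1.16 F [ 0.3  0.9 -2.6] open 4.523
shift cm now [ 0.09 -0.03  2.27] turn deg -0.12 | shift after turn [ 0.09 -0.03  2.27]
```

```bash
python3 -m pendant '[[4,[0.1,0,0.7],0],[4,[0,0,0.7],0],[4,[0,0,0.3],0],[4,[0,0,0],0],[4,[0,0,0],0]]'; python3 - <<'E'
from h import *
go([.4777,.3066,.054],94.6)
p,d=grab_frame("wrist"); c=camera_params("wrist"); np.savez("pics/w3.npz",p=p,d=d,**c)
q,_=grab_frame("scene")
cv2.imwrite("pics/w3.png",np.vstack([cv2.resize(p[40:240,200:460],(780,600))[:,:,::-1][:330], cv2.resize(q[130:230,320:440],None,fx=2.7,fy=2.7,interpolation=2)[:,:,::-1].copy() if 0 else np.pad(cv2.resize(q[140:228,310:450],None,fx=3,fy=3,interpolation=2)[:,:,::-1],((0,0),(0,360),(0,0)))]))
E
```

```text
clock: 8.3
tcp_pos: [0.4792, 0.3089, 0.2261]
orientation: [0.123, -3.132, 0.014]
wrist_force: [-0.4, 0.3, -2.7]
opening: 0.487
clock 8.30 grasp [0.478  0.3075 0.0591] tool-y yaw 94.5 tilt 0.65 q6 -1.16 F [-0.4  0.3 -2.7] open 4.531
shift cm now [ 0.03 -0.08  0.51] turn deg -0.1 | shift after turn [ 0.03 -0.08  0.51]
```

View pics/w3.png

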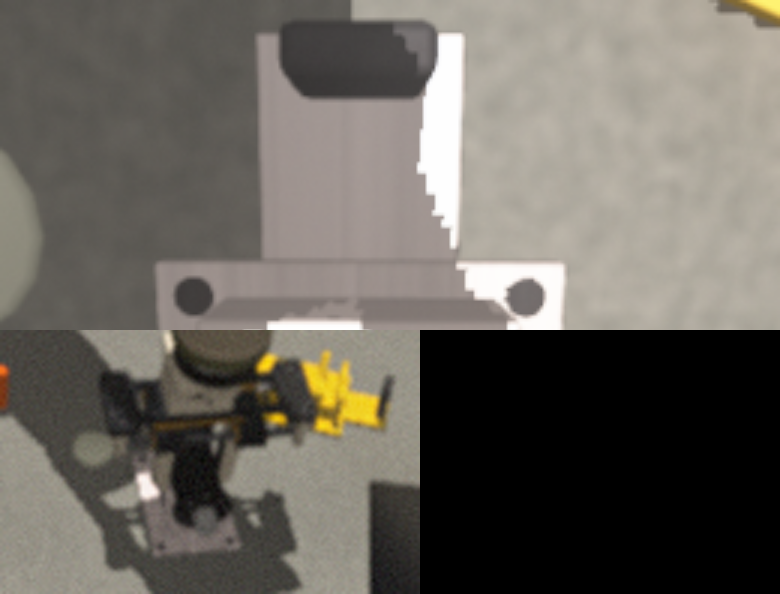

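That crop is cut off. It only shows the pull, tongue and foot edge in good order, so I use the depth numbers instead.

```bash
cat > chk.py <<'E'
from h import *
import sys
def chk(fn,r=(.478,.3057),yaw=4.57):
    f=np.load(fn);d=f["d"];c={k:f[k] for k in("K","world_from_camera")};W=cloud(d,c)
    a=np.radians(yaw);u=np.array([np.cos(a),np.sin(a)]);n=np.array([-u[1],u[0]])
    X=(W[...,:2]-np.array(r));t=X@u;s=X@n;Z=W[...,2]
    pc=lambda v:np.percentile(v,[2,50,98]).round(4)
    near=(t>-.12)&(t<-.03)&(abs(s)<.045)
    for nm,m in(("pull top",(Z>.043)&(t<-.085)),("fence/low",(Z>.033)&(Z<.044)&(t>-.07)),("bezel top",(Z>.072)&(t>-.07)),("tongue",(Z>.002)&(Z<.012)&(t<-.07)),("foot",(Z>.002)&(Z<.012)&(t>-.064))):
        m=m&near
        if m.sum()>5: print(nm,m.sum(),"t",pc(t[m]),"s",pc(s[m]),"z",pc(Z[m]))
if __name__=="__main__": chk(sys.argv[1])
E
python3 chk.py pics/w3.npz
```

```text
pull top 1024 t [-0.1031 -0.0992 -0.0956] s [-0.0108  0.0005  0.0117] z [0.0444 0.0502 0.0518]
fence/low 1689 t [-0.0578 -0.0546 -0.0482] s [-0.0264 -0.0001  0.0267] z [0.0335 0.0403 0.0429]
bezel top 21462 t [-0.0488 -0.0353 -0.0301] s [-0.0435 -0.0015  0.0435] z [0.0759 0.1396 0.1496]
tongue 3657 t [-0.1073 -0.0859 -0.0709] s [-0.0196  0.0007  0.0221] z [0.0021 0.0065 0.008 ]
foot 2761 t [-0.0639 -0.0579 -0.034 ] s [-0.041   0.002   0.0414] z [0.0051 0.0066 0.0106]
```

The bezel front is at -49.7 mm in the carrier frame, against -50 nominal. I lower it into the saddles.

```bash
python3 -m pendant '[[4,[0,-0.05,0.25],0],[4,[0,0,0.2],0],[4,[0,0,0],0]]'; python3 -c "
from h import *
go([.4777,.3072,.054],94.6)"
```

```text
clock: 8.7
tcp_pos: [0.4796, 0.3086, 0.222]
orientation: [0.123, -3.133, 0.012]
wrist_force: [-0.1, 0.8, -2.8]
opening: 0.487
clock 8.70 grasp [0.4786 0.3072 0.055 ] tool-y yaw 94.5 tilt 0.57 q6 -1.16 F [-0.1  0.8 -2.8] open 4.526
shift cm now [0.09 0.01 0.1 ] turn deg -0.1 | shift after turn [0.09 0.01 0.1 ]
```

```bash
python3 -m pendant '[[4,[0.05,0,0.1],0],[4,[0,0,0.1],0],[4,[0,0,0],0]]'; python3 -c "
from h import *
go([.4777,.3072,.054],94.6)"
```

```text
clock: 9.0
tcp_pos: [0.4795, 0.3087, 0.2217]
orientation: [0.123, -3.134, 0.012]
wrist_force: [-0.5, -1.1, -2.0]
opening: 0.491
clock 9.00 grasp [0.4788 0.3075 0.0548] tool-y yaw 94.5 tilt 0.50 q6 -1.16 F [-0.5 -1.1 -2. ] open 4.562
shift cm now [ 0.11 -0.02  0.08] turn deg -0.1 | shift after turn [ 0.11 -0.02  0.08]
```

```bash
python3 -m pendant '[[4,[0,0,0.15],0],[4,[0,0,0.15],0],[4,[0,0,0],0]]'; python3 -c "
from h import *
go([.4777,.3072,.054],94.6)"
```

```text
clock: 9.3
tcp_pos: [0.4801, 0.309, 0.2218]
orientation: [0.123, -3.136, 0.011]
wrist_force: [-0.7, -1.4, -2.3]
opening: 0.488
clock 9.30 grasp [0.4796 0.3079 0.0548] tool-y yaw 94.5 tilt 0.42 q6 -1.16 F [-0.7 -1.4 -2.3] open 4.541
shift cm now [ 0.2  -0.05  0.08] turn deg -0.09 | shift after turn [ 0.2  -0.05  0.08]
```

```bash
python3 -m pendant '[[4,[0.1,0,0.3],0],[4,[0,0,0],0]]'; python3 - <<'E'
from h import *
go([.4777,.3072,.054],94.6)
p,d=grab_frame("wrist"); c=camera_params("wrist"); np.savez("pics/w4.npz",p=p,d=d,**c)
from chk import chk; chk("pics/w4.npz")
E
```

```text
clock: 9.5
tcp_pos: [0.4801, 0.3092, 0.2218]
orientation: [-0.124, 3.139, -0.01]
wrist_force: [-0.4, -0.8, -3.8]
opening: 0.49
clock 9.50 grasp [0.4802 0.3081 0.0548] tool-y yaw 94.5 tilt 0.36 q6 -1.16 F [-0.4 -0.8 -3.8] open 4.556
shift cm now [ 0.26 -0.07  0.08] turn deg -0.09 | shift after turn [ 0.26 -0.07  0.08]
pull top 1116 t [-0.102  -0.0978 -0.0942] s [-0.0105  0.0007  0.012 ] z [0.0457 0.0501 0.0516]
fence/low 1869 t [-0.0564 -0.0532 -0.0455] s [-0.0257  0.001   0.0271] z [0.0336 0.0401 0.043 ]
bezel top 16826 t [-0.0463 -0.0337 -0.0303] s [-0.0438 -0.0028  0.0437] z [0.0746 0.1343 0.1448]
tongue 3668 t [-0.1057 -0.0846 -0.0706] s [-0.019   0.0009  0.0204] z [0.0022 0.0063 0.0078]
foot 3160 t [-0.0637 -0.0573 -0.0326] s [-0.0403  0.0015  0.0418] z [0.0049 0.0064 0.0081]
```

```bash
python3 - <<'E'
from h import *
for fn in("pics/w3.npz","pics/w4.npz"):
    f=np.load(fn);d=f["d"];c={k:f[k] for k in("K","world_from_camera")};W=cloud(d,c)
    a=np.radians(4.57);u=np.array([np.cos(a),np.sin(a)]);n=np.array([-u[1],u[0]])
    X=W[...,:2]-np.array([.478,.3057]);t=X@u;s=X@n;Z=W[...,2]
    m=(Z>.07)&(Z<.092)&(t<-.036)&(t>-.06)&(abs(s)<.035)
    print(fn,m.sum(),"t",np.percentile(t[m],[1,5,50,95]).round(4),"s",np.percentile(s[m],[1,50,99]).round(4),"z",np.percentile(Z[m],[5,50,75,95]).round(4))
    m=(t>-.0525)&(t<-.045)&(abs(s)<.03)&(Z<.09)&(Z>.02); print(np.histogram(Z[m],bins=np.arange(.02,.095,.006)))
E
```

```text
pics/w3.npz 4890 t [-0.0494 -0.0491 -0.0454 -0.039 ] s [-0.0262  0.0003  0.0268] z [0.0733 0.0868 0.0876 0.0884]
(array([275,   3,  64, 359, 217, 255, 328, 370, 459, 566, 989, 757]), array([0.02 , 0.026, 0.032, 0.038, 0.044, 0.05 , 0.056, 0.062, 0.068,
       0.074, 0.08 , 0.086, 0.092]))
pics/w4.npz 4442 t [-0.047  -0.0467 -0.0429 -0.0369] s [-0.0257  0.0009  0.0273] z [0.0724 0.0821 0.0829 0.0837]
(array([363,  37, 170, 633, 256, 212, 404, 431, 504, 733, 124,   0]), array([0.02 , 0.026, 0.032, 0.038, 0.044, 0.05 , 0.056, 0.062, 0.068,
       0.074, 0.08 , 0.086, 0.092]))
```

The bezel top is at 82.5 mm (82 expected when seated), centred and inside the slot. I release.

```bash
python3 -m pendant '[[5.5,[0,0,0],0],[6.5,[0,0,0],0],[8,[0,0,0],0],[9.3,[0,0,0],0],[9.3,[0,0,0],0],[9.3,[0,0,0],0]]'; python3 -m pendant '[[9.3,[0,0,-2],0],[9.3,[0,0,-4],0],[9.3,[0,0,-4],0],[9.3,[0,0,-4],0],[9.3,[0,0,-4],0],[9.3,[0,0,0],0],[9.3,[0,0,0],0]]'; python3 - <<'E'
from h import *
go([.4797,.3072,.018],94.6)
p,d=grab_frame("wrist"); c=camera_params("wrist"); np.savez("pics/w5.npz",p=p,d=d,**c)
cv2.imwrite("pics/w5.png",p[:,:,::-1])
E
```

```text
clock: 10.15
tcp_pos: [0.4804, 0.3094, 0.2208]
orientation: [-0.123, 3.138, -0.008]
wrist_force: [-0.3, -0.7, 0.7]
opening: 0.953
clock: 10.85
tcp_pos: [0.4792, 0.31, 0.4054]
orientation: [0.123, -3.136, 0.011]
wrist_force: [-1.0, 0.2, -0.9]
opening: 0.998
clock 10.85 grasp [0.4787 0.3087 0.2384] tool-y yaw 94.5 tilt 0.45 q6 -1.16 F [-1.   0.2 -0.9] open 9.283
shift cm now [-0.16 -0.   22.04] turn deg -0.09 | shift after turn [-0.16 -0.   22.04]
```

View pics/w5.png

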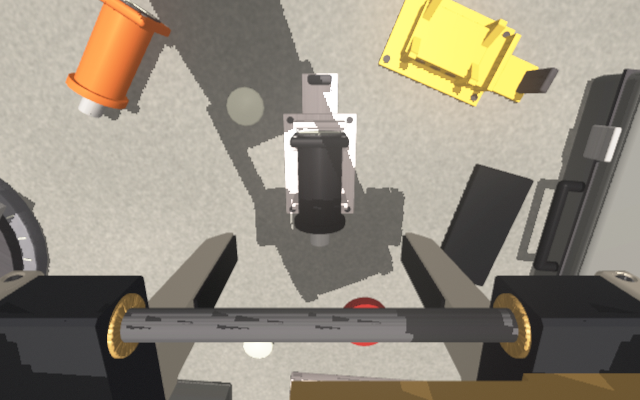

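The gauge lies seated on the carrier: bezel (320,138) in the slot, connector (320,240) towards the nose. Now I remeasure the carrier, then look at the nest.

```bash
python3 - <<'E'
from h import *
f=np.load("pics/w5.npz");p,d=f["p"],f["d"];c={k:f[k] for k in("K","world_from_camera")};W=cloud(d,c);Z=W[...,2]
X=W[...,:2]-np.array([.479,.306]);n=(np.hypot(X[...,0],X[...,1])<.125)&(abs(X[...,1]+.006)<.06)
m=n&(Z>.0035)&(Z<.012)&(p.min(-1)>60); m=cv2.morphologyEx(m.astype(np.uint8),cv2.MORPH_OPEN,np.ones((3,3)))>0
cx,cy,w,h,a=rect(W[m][:,:2],"foot+tongue"); b=np.radians(a if a<45 else a-90)
print("carrier_mid",cx+26.5*np.cos(b),cy+26.5*np.sin(b),"yaw",np.degrees(b))
g=n&(Z>.06)&(Z<.09); rect(W[g][:,:2],"gauge upper (bezel to rim, 98x56, mid at -1)")
k=n&(Z>.076); q=W[k]; print("z of bezel",np.percentile(q[q[:,0]<.45,2],[50,90]),"rim",np.percentile(q[q[:,0]>.5,2],[50,90]))
go([.50,-.12,.33],94.6)
E
```

```text
foot+tongue 3576 centre mm 453.6 304.5 size 163.1 84.1 ang 4.56
carrier_mid 480.0589466758803 306.5951802727349 yaw 4.561473369598389
gauge upper (bezel to rim, 98x56, mid at -1) 4705 centre mm 491.2 307.2 size 122.2 55.6 ang 4.65
z of bezel [0.32124052 0.32857516] rim [0.07787144 0.08208144]
clock 10.90 grasp [0.4791 0.3089 0.2389] tool-y yaw 94.5 tilt 0.41 q6 -1.16 F [-0.4  0.1  1.3] open 9.347
shift cm now [  1.31 -42.98  -8.82] turn deg -0.09 | shift after turn [  1.38 -42.98  -8.82]
```

```bash
python3 -m pendant '[[9.3,[-0.8,-4.5,-1.5],0],[9.3,[-0.8,-4.5,-1.5],0],[9.3,[-0.8,-4.5,-1.5],0],[9.3,[-0.8,-4.5,-1.5],0],[9.3,[-0.8,-4.5,-1.5],0],[9.3,[-0.8,-4.5,-1.5],0],[9.3,[-0.8,-4.5,-1],0],[9.3,[-0.8,-4.5,0],0]]'; python3 -m pendant '[[9.3,[-0.8,-4.5,0],0],[9.3,[-0.8,-4.5,0],0],[9.3,[-1,-3,0],0],[9.3,[0,0,0],0],[9.3,[0,0,0],0]]'; python3 - <<'E'
from h import *
go([.62,-.12,.33],94.6)
p,d=grab_frame("wrist"); c=camera_params("wrist"); np.savez("pics/w6.npz",p=p,d=d,**c)
cv2.imwrite("pics/w6.png",p[:,:,::-1])
E
```

```text
clock: 11.7
tcp_pos: [0.5736, -0.0497, 0.496]
orientation: [0.141, -3.116, 0.013]
wrist_force: [0.8, 1.6, -0.1]
opening: 0.999
clock: 12.2
tcp_pos: [0.611, -0.1789, 0.485]
orientation: [0.128, -3.103, 0.006]
wrist_force: [-0.2, -0.2, -0.0]
opening: 0.998
clock 12.20 grasp [ 0.6049 -0.1798  0.3181] tool-y yaw 94.7 tilt 2.08 q6 -2.02 F [-0.2 -0.2 -0. ] open 9.283
shift cm now [-1.95  5.83 -1.28] turn deg 0.14 | shift after turn [-1.94  5.83 -1.28]
```

View pics/w6.png

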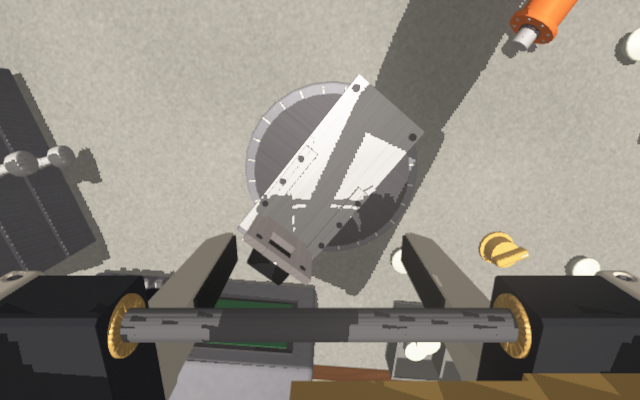

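The picture shows the deck with its front corners at (361,77) and (424,130), the rails along both sides, and the end plate with its port at (278,247). The nest is free. Now I measure it.

```bash
python3 - <<'E'
from h import *
f=np.load("pics/w6.npz");p,d=f["p"],f["d"];c={k:f[k] for k in("K","world_from_camera")};W=cloud(d,c);Z=W[...,2]
v,u=np.mgrid[:400,:640]
n=(v<285)&(v>60)&(u>225)&(u<450)
print("bench",np.median(Z[40:60,150:250]))
m=n&(Z>.041)&(Z<.049); m=cv2.morphologyEx(m.astype(np.uint8),cv2.MORPH_OPEN,np.ones((3,3)))>0
lab=cv2.connectedComponentsWithStats(m.astype(np.uint8)); i=1+np.argmax(lab[2][1:,4]); dm=m
print("deck z",np.median(Z[dm])); cx,cy,w,h,a=rect(W[dm][:,:2],"deck")
# front strip: open deck only -> sides
for A in [a-90 if a>0 else a]:
    A=np.radians(A); e=np.array([np.cos(A),np.sin(A)]); l=np.array([-e[1],e[0]])
    Q=W[...,:2]-np.array([cx,cy])/1e3; t=Q@e; s=Q@l
    for it in range(2):
        t0=t[dm].min()
        ts=np.arange(t0+.01,t0+.10,.006); lo=[];hi=[]
        for x in ts:
            q=s[dm&(abs(t-x)<.003)]; lo.append(q.min()); hi.append(q.max())
        kl,kh=np.polyfit(ts,lo,1),np.polyfit(ts,hi,1)
        print("yaw",np.degrees(A),"edge slopes deg",np.degrees(np.arctan([kl[0],kh[0]])),"width",np.mean(hi)-np.mean(lo),"mid",(np.mean(hi)+np.mean(lo))/2,"front t",np.percentile(t[dm],.3))
        A+=np.arctan((kl[0]+kh[0])/2); e=np.array([np.cos(A),np.sin(A)]); l=np.array([-e[1],e[0]]); t=Q@e;s=Q@l
    mid=(np.mean(hi)+np.mean(lo))/2
    mid=np.mean([(s[dm&(abs(t-x)<.003)].min()+s[dm&(abs(t-x)<.003)].max())/2 for x in ts])
    ft=np.percentile(t[dm],.3)
    O=np.array([cx,cy])/1e3+l*mid+e*(ft+.120)
    print("nest yaw",np.degrees(A),"origin from front edge",O)
    X=(W[...,:2]-O); t=X@e; s=X@l
    r=n&(Z>.052)&(Z<.064)&(abs(s)<.06)&(t>-.05)&(t<.09); print("rails t",np.percentile(t[r],[.5,2,98]),"s>0",np.percentile(s[r&(s>0)],[1,99]),"s<0",np.percentile(s[r&(s<0)],[1,99]))
    r=n&(Z>.125)&(Z<.14)&(t>.05);print("plate top t",np.percentile(t[r],[2,50,98]),"s",np.percentile(s[r],[1,99]),"z",np.median(Z[r]))
    hm=O+e*.0425; print("home",hm,"mouth",O-e*.012)
E
```

```text
bench 0.0003424299292784372
deck z 0.04509391466096474
deck 11481 centre mm 618.1 -168.2 size 112.2 254.4 ang 55.76
yaw -34.239437103271484 edge slopes deg [ 1.6460275  -1.65406024] width 0.11056170494549697 mid -0.0001872615814038879 front t -0.12657922227192017
yaw -34.24345680566447 edge slopes deg [ 1.64996216 -1.65019383] width 0.11056166447511132 mid -0.00019232348296771215 front t -0.12657993309823745
nest yaw -34.24357273600667 origin from front edge [ 0.61256308 -0.16466339]
rails t [-0.02342161 -0.0182366   0.08741733] s>0 [0.03443947 0.05260831] s<0 [-0.05235781 -0.03458398]
plate top t [0.09711297 0.10100207 0.10700805] s [-0.04485484  0.04507242] z 0.1307768563575485
home [ 0.64769582 -0.18857866] mouth [ 0.60264324 -0.15791085]
```

Nest solved: deck 112.2 x 254.4 mm, top at 45.1 mm, yaw -34.2°, home at (0.648, -0.189). I go back to the carrier, at a lower speed to hold the tilt down.

```bash
python3 -m pendant '[[9.3,[1.1,4.2,0],0],[9.3,[1.1,4.2,0],0],[9.3,[1.1,4.2,0],0],[9.3,[1.1,4.2,0],0],[9.3,[1.1,4.2,0],0],[9.3,[1.1,4.2,0],0],[9.3,[1.1,4.2,0],0],[9.3,[1.1,4.2,0],0]]'; python3 -m pendant '[[9.3,[0.5,4,0.5],0],[9.3,[0.5,4,0.5],0],[9.3,[0.5,4,0.5],0],[9.3,[0,0,0],0],[9.3,[0,0,0],0]]'; python3 - <<'E'
from h import *
go([.4801,.3066,.15],94.6)
M=R.from_rotvec(get_state()["orientation"]).as_matrix(); print("tool z world",M[:,2].round(4))
E
```

```text
clock: 13.05
tcp_pos: [0.4854, 0.1646, 0.4819]
orientation: [0.136, -3.095, 0.001]
wrist_force: [0.8, 0.1, -0.5]
opening: 1.002
clock: 13.55
tcp_pos: [0.4476, 0.2967, 0.4669]
orientation: [0.163, -3.094, -0.002]
wrist_force: [0.3, -0.2, 0.6]
opening: 1.002
clock 13.55 grasp [0.4404 0.2966 0.3001] tool-y yaw 96.0 tilt 2.48 q6 -1.19 F [ 0.3 -0.2  0.6] open 9.317
shift cm now [-4.7   0.53 14.82] turn deg 1.42 | shift after turn [-4.68  0.65 14.82]
tool z world [-0.0433 -0.0011 -0.9991]
```

```bash
cat > st.py <<'E'
from h import *
import sys
a=[float(x) for x in sys.argv[1:]]
go(a[:3],a[3]); M=R.from_rotvec(get_state()["orientation"]).as_matrix(); print("tool z world",M[:2,2].round(4))
E
python3 -m pendant '[[9.3,[-1.5,0.2,0],1.4],[9.3,[-1.5,0.2,0],0],[9.3,[-1.5,0.2,0],0],[9.3,[0,0,0],0]]';python3 st.py .4801 .3066 .15 94.6; python3 -m pendant '[[9.3,[0,0,1.5],0],[9.3,[0,0,1.5],0],[9.3,[0,0,1.5],0],[9.3,[0,0,0],0]]';python3 st.py .4801 .3066 .15 94.6;  python3 -m pendant '[[9.3,[0,0,-1.5],0],[9.3,[0,0,-1.5],0],[9.3,[0,0,-1.5],0],[9.3,[0,0,0],0]]';python3 st.py .4801 .3066 .15 94.6
```

```text
clock: 13.95
tcp_pos: [0.4912, 0.3058, 0.4655]
orientation: [0.127, -3.096, -0.0]
wrist_force: [0.9, -0.2, -0.2]
opening: 0.998
clock 13.95 grasp [0.484  0.3055 0.2986] tool-y yaw 94.7 tilt 2.45 q6 -1.19 F [ 0.9 -0.2 -0.2] open 9.279
shift cm now [-0.25  0.12 14.86] turn deg 0.08 | shift after turn [-0.25  0.12 14.86]
tool z world [-0.0427 -0.0017]
clock: 14.35
tcp_pos: [0.4875, 0.3038, 0.4158]
orientation: [0.124, -3.095, 0.001]
wrist_force: [-0.2, -1.3, -0.1]
opening: 1.001
clock 14.35 grasp [0.4801 0.3034 0.2489] tool-y yaw 94.6 tilt 2.55 q6 -1.19 F [-0.2 -1.3 -0.1] open 9.311
shift cm now [-0.47  0.31  9.88] turn deg 0.0 | shift after turn [-0.47  0.31  9.88]
tool z world [-0.0445 -0.0026]
clock: 14.75
tcp_pos: [0.4891, 0.3039, 0.4662]
orientation: [0.125, -3.096, 0.0]
wrist_force: [-0.2, 0.2, 0.5]
opening: 0.999
clock 14.75 grasp [0.4819 0.3036 0.2993] tool-y yaw 94.6 tilt 2.48 q6 -1.19 F [-0.2  0.2  0.5] open 9.292
shift cm now [-0.49  0.29 14.92] turn deg 0.03 | shift after turn [-0.49  0.29 14.92]
tool z world [-0.0432 -0.0019]
```

```bash
python3 -m pendant '[[9.3,[-4.8,0,0],0],[9.3,[-4.8,0,0],0],[9.3,[-4.8,0,0],0],[9.3,[0,0,0],0],[9.3,[0,0,0],0]]' >/dev/null;python3 st.py .4801 .3066 .15 94.6|tail -1; python3 -m pendant '[[9.3,[4.8,0,0],0],[9.3,[4.8,0,0],0],[9.3,[4.8,0,0],0],[9.3,[0,0,0],0],[9.3,[0,0,0],0]]'>/dev/null;python3 st.py .4801 .3066 .15 94.6|tail -1;  python3 -m pendant '[[9.3,[0,0,-4.8],0],[9.3,[0,0,-4.8],0],[9.3,[0,0,-4.8],0],[9.3,[0,0,0],0],[9.3,[0,0,0],0]]'>/dev/null;python3 st.py .4801 .3066 .15 94.6|tail -1
python3 -m pendant '[[9.3,[0,0,4.8],0],[9.3,[0,0,4.8],0],[9.3,[0,0,4.8],0],[9.3,[0,0,0],0],[9.3,[0,0,0],0]]';python3 st.py .4801 .3066 .15 94.6
```

```text
tool z world [-0.0453 -0.0023]
tool z world [-0.0556 -0.0062]
tool z world [-0.0516 -0.0046]
clock: 16.75
tcp_pos: [0.4854, 0.3025, 0.463]
orientation: [0.128, -3.095, -0.001]
wrist_force: [-0.1, -0.1, 1.6]
opening: 1.002
clock 16.75 grasp [0.478  0.3023 0.2962] tool-y yaw 94.7 tilt 2.54 q6 -1.19 F [-0.1 -0.1  1.6] open 9.322
shift cm now [-0.89  0.38 14.59] turn deg 0.14 | shift after turn [-0.89  0.38 14.59]
tool z world [-0.0444 -0.0013]
```

```bash
for i in 1 2; do python3 -m pendant '[[9.3,[0,0,-5],0],[9.3,[0,0,-5],0],[9.3,[0,0,0],0],[9.3,[0,0,5],0],[9.3,[0,0,5],0],[9.3,[0,0,0],0]]'>/dev/null;python3 st.py .4801 .3066 .15 94.6|tail -1;done; python3 -m pendant '[[9.3,[0,0,5],0],[9.3,[0,0,5],0],[9.3,[0,0,0],0]]';python3 st.py .4801 .3066 .026 94.6
```

```text
tool z world [-0.0296  0.0059]
tool z world [-0.005   0.0179]
clock: 18.25
tcp_pos: [0.4914, 0.3058, 0.4254]
orientation: [-0.128, 3.126, 0.04]
wrist_force: [-1.1, 0.2, -0.8]
opening: 1.005
clock 18.25 grasp [0.4934 0.3102 0.2584] tool-y yaw 94.7 tilt 1.65 q6 -1.19 F [-1.1  0.2 -0.8] open 9.350
shift cm now [ 1.67 -0.84 23.21] turn deg 0.11 | shift after turn [ 1.67 -0.84 23.21]
tool z world [0.0118 0.0262]
```

```bash
for i in 1 2; do python3 -m pendant '[[9.3,[4,-2.5,0],0],[9.3,[4,-2.5,0],0],[9.3,[0,0,0],0],[9.3,[-4,2.5,0],0],[9.3,[-4,2.5,0],0],[9.3,[0,0,0],0]]'>/dev/null;python3 st.py .4801 .3066 .15 94.6|tail -1;done;python3 st.py .4801 .3066 .15 94.6
```

```text
tool z world [0.0303 0.035 ]
tool z world [0.0499 0.044 ]
clock 19.45 grasp [0.5093 0.3168 0.3154] tool-y yaw 94.7 tilt 3.82 q6 -1.19 F [-1.1 -0.1 -1.2] open 9.310
shift cm now [ 3.87 -1.44 16.32] turn deg 0.09 | shift after turn [ 3.86 -1.44 16.32]
tool z world [0.0499 0.044 ]
```

```bash
python3 -m pendant '[[9.3,[4.2,-2.6,0],0],[9.3,[4.2,-2.6,0],0],[9.3,[4.2,-2.6,0],0],[9.3,[0,0,0],0],[9.3,[0,0,0],0]]'>/dev/null;python3 st.py .4801 .3066 .15 94.6|tail -1;python3 -m pendant '[[9.3,[-4.2,2.6,1],0],[9.3,[-4.2,2.6,1],0],[9.3,[-4.2,2.6,1],0],[9.3,[0,0,0],0],[9.3,[0,0,0],0]]'>/dev/null; python3 st.py .4801 .3066 .15 94.6;
```

```text
tool z world [0.0677 0.0515]
clock 20.45 grasp [0.5243 0.3252 0.3221] tool-y yaw 94.8 tilt 6.09 q6 -1.19 F [-0.1 -0.4  0.2] open 9.274
shift cm now [ 6.11 -2.4  16.62] turn deg 0.2 | shift after turn [ 6.1  -2.42 16.62]
tool z world [0.0872 0.0606]
```

```bash
python3 -c "
from h import *
s=get_state();print(s['joint_pos'].round(3),s['dq'].round(3),s['effort'].round(1),s['torque'].round(2))"; python3 -m pendant '[[9.3,[0,0,0],0],[9.3,[0,0,0],0],[9.3,[0,0,0],0]]' >/dev/null; python3 st.py .4801 .3066 .15 94.6;python3 -c "
from h import *
s=get_state();print(s['joint_pos'].round(3),s['dq'].round(3),s['effort'].round(1),s['torque'].round(2))"
```

```text
[ 0.463  0.054  1.421  0.015  1.562 -1.188] [ 0.008  0.106 -0.075  0.005 -0.011  0.006] [ -0.1 -50.  -48.4   0.1  -0.8   0. ] [-0.02  0.06  0.01]
clock 20.75 grasp [0.525  0.3255 0.3273] tool-y yaw 94.8 tilt 6.45 q6 -1.19 F [ 0.4 -0.6  0.7] open 9.310
shift cm now [ 6.33 -2.49 17.08] turn deg 0.22 | shift after turn [ 6.32 -2.52 17.08]
tool z world [0.0928 0.0634]
[ 0.463  0.05   1.416  0.015  1.564 -1.188] [-0.003 -0.028 -0.004  0.001  0.006  0.001] [  0.  -52.3 -50.6   0.1  -0.7   0. ] [-0.    0.01  0.  ]
```

```bash
cat > j.py <<'E'
from h import *
s=get_state();q=s['joint_pos'];M=R.from_rotvec(s["orientation"]).as_matrix();print("%.2f"%s["clock"],'g',(s["tcp_pos"]+.167*M[:,2]).round(4),'q',q[1:5].round(4),"tilt mrad",((q[1]+q[2]+q[4]-np.pi)*1e3).round(1),'q4',q[3].round(3),'dq',s['dq'][[1,2,4]].round(3))
E
python3 -m pendant '[[9.3,[0,0,0],0],[9.3,[0,0,0],0],[9.3,[0,0,0],0]]' >/dev/null; python3 j.py
python3 -m pendant '[[9.3,[0,0,2],0],[9.3,[0,0,2],0],[9.3,[0,0,2],0]]' >/dev/null; python3 j.py
python3 -m pendant '[[9.3,[0,0,2],0],[9.3,[0,0,2],0],[9.3,[0,0,2],0]]' >/dev/null; python3 j.py
python3 -m pendant '[[9.3,[2,-1,0],0],[9.3,[2,-1,0],0],[9.3,[2,-1,0],0]]' >/dev/null; python3 j.py
python3 -m pendant '[[9.3,[0,0,0],0],[9.3,[0,0,0],0]]' >/dev/null; python3 j.py
```

```text
21.05 g [0.5243 0.3248 0.3308] q [0.0425 1.4178 0.0152 1.5647] tilt mrad -116.6 q4 0.015 dq [-0.014  0.005  0.002]
21.35 g [0.5319 0.3295 0.2756] q [0.0648 1.4947 0.0151 1.4557] tilt mrad -126.4 q4 0.015 dq [ 0.109  0.256 -0.368]
21.65 g [0.5382 0.3336 0.2146] q [0.1091 1.5589 0.0152 1.3457] tilt mrad -127.9 q4 0.015 dq [ 0.168  0.194 -0.366]
21.95 g [0.4787 0.2976 0.1999] q [-0.0633  1.7603  0.0166  1.3246] tilt mrad -120.0 q4 0.017 dq [-0.612  0.647 -0.037]
22.15 g [0.4768 0.2965 0.1993] q [-0.0678  1.7656  0.0166  1.3251] tilt mrad -118.7 q4 0.017 dq [-0.019  0.024  0.006]
```

```bash
Z='[[9.3,[0,0,0],0],[9.3,[0,0,0],0],[9.3,[0,0,0],0],[9.3,[0,0,0],0],[9.3,[0,0,0],0],[9.3,[0,0,0],0]]'; python3 -m pendant '[[9.3,[0,0,0],0],[9.3,[0,0,0],0],[9.3,[0,0,0],0],[9.3,[0,0,0],0],[9.3,[0,0,0],0],[9.3,[0,0,0],0]]' >/dev/null; python3 j.py
python3 -m pendant '[[9.3,[4.5,-2,0],0],[9.3,[4.5,-2,0],0],[9.3,[0,0,0],0]]' >/dev/null; python3 j.py
python3 -m pendant '[[9.3,[0,0,0],0],[9.3,[0,0,0],0]]' >/dev/null; python3 j.py
python3 -m pendant '[[9.3,[-1.2,0.5,0],0],[9.3,[-1.2,0.5,0],0],[9.3,[-1.2,0.5,0],0],[9.3,[-1.2,0.5,0],0],[9.3,[-1.2,0.5,0],0],[9.3,[-1.2,0.5,0],0],[9.3,[-1.2,0.5,0],0]]' >/dev/null; python3 j.py
```

```text
22.75 g [0.4794 0.2979 0.2009] q [-0.0635  1.759   0.0166  1.3245] tilt mrad -121.6 q4 0.017 dq [ 0.005 -0.004  0.002]
23.05 g [0.3884 0.2486 0.1812] q [-0.3386  2.0321  0.0177  1.3407] tilt mrad -107.5 q4 0.018 dq [ 0.09  -0.132 -0.05 ]
23.25 g [0.3884 0.2486 0.1817] q [-0.3412  2.0332  0.0178  1.34  ] tilt mrad -109.6 q4 0.018 dq [-0.007 -0.017 -0.011]
23.95 g [0.4815 0.2962 0.1983] q [-0.0583  1.7586  0.0173  1.3207] tilt mrad -120.5 q4 0.017 dq [ 0.394 -0.417  0.008]
```

```bash
python3 -m pendant '[[9.3,[-2.4,-2.8,-1],0],[9.3,[-2.4,-2.8,-1],0],[9.3,[-2.4,-2.8,-1],0],[9.3,[-2.4,-2.8,-1],0],[9.3,[-2.4,-2.8,-1],0],[9.3,[-2.4,-2.8,-1],0],[9.3,[-2.4,-2,0],0]]' >/dev/null; python3 j.py
python3 -m pendant '[[9.3,[0,0,0],0],[9.3,[0,0,0],0],[9.3,[0,0,0],0],[9.3,[0,0,0],0]]' >/dev/null; python3 j.py
python3 -m pendant '[[9.3,[0,0,0],0],[9.3,[0,0,0],0],[9.3,[0,0,0],0],[9.3,[0,0,0],0]]' >/dev/null; python3 j.py
```

```text
24.65 g [0.6744 0.1181 0.2701] q [0.234  1.3189 0.0637 1.4749] tilt mrad -113.8 q4 0.064 dq [ 0.665 -0.77   0.117]
25.05 g [0.6797 0.116  0.2693] q [0.246  1.3065 0.0635 1.4738] tilt mrad -115.3 q4 0.064 dq [ 0.002  0.002 -0.002]
25.45 g [0.6781 0.1188 0.2697] q [0.2428 1.3095 0.0638 1.4739] tilt mrad -115.4 q4 0.064 dq [-0.005  0.005 -0.001]
```

```bash
python3 -m pendant '[[9.3,[0,-4.5,-1.5],0],[9.3,[0,-4.5,-1.5],0],[9.3,[0,-4.5,-1.5],0],[9.3,[0,-4.5,-1.5],0],[9.3,[0,0,0],0],[9.3,[0,0,0],0]]' >/dev/null; python3 j.py
python3 -m pendant '[[9.3,[2,4.2,0],0],[9.3,[2,4.2,0],0],[9.3,[2,4.2,0],0],[9.3,[2,4.2,0],0],[9.3,[0,0,0],0],[9.3,[0,0,0],0]]' >/dev/null; python3 j.py
python3 -m pendant '[[9.3,[-2,0,4],0],[9.3,[-2,0,4],0],[9.3,[0,0,0],0],[9.3,[0,0,0],0]]' >/dev/null; python3 j.py
```

```text
26.05 g [ 0.6872 -0.0682  0.3194] q [0.2622 1.1975 0.0939 1.5895] tilt mrad -92.3 q4 0.094 dq [-0.    -0.02   0.003]
26.65 g [0.5863 0.102  0.3157] q [-0.0135  1.5024  0.069   1.5444] tilt mrad -108.3 q4 0.069 dq [-0.029  0.025  0.004]
27.05 g [0.6373 0.1124 0.2404] q [0.1427 1.4755 0.068  1.4105] tilt mrad -112.9 q4 0.068 dq [ 0.051  0.019 -0.019]
```

```bash
sed -i "s/,'dq',s\['dq'\].*/,'TZ',(M[:2,2]*1e3).round(1))/" j.py; sed -i "s/'q',q\[1:5\].round(4)/'r',np.hypot(*s['tcp_pos'][:2]).round(3),'q1',q[0].round(2),'q',q[1:5].round(3)/" j.py; python3 j.py
python3 -m pendant '[[9.3,[4.8,-1,-1],0],[9.3,[4.8,-1,-1],0],[9.3,[4.8,-1,-1],0],[9.3,[4.8,-1,-1],0],[9.3,[4.8,-1,-1],0],[9.3,[0,0,0],0]]' >/dev/null; python3 j.py
python3 -m pendant '[[9.3,[3,0,-4],0],[9.3,[3,0,-4],0],[9.3,[3,0,-4],0],[9.3,[0,0,0],0]]' >/dev/null; python3 j.py
```

```text
27.05 g [0.6373 0.1124 0.2404] r 0.627 q1 0.06 q [0.143 1.476 0.068 1.411] tilt mrad -112.9 q4 0.068 TZ [108.7  73.5]
27.65 g [0.3959 0.0342 0.2599] r 0.379 q1 -0.12 q [-0.581  2.061  0.083  1.563] tilt mrad -98.1 q4 0.083 TZ [106.7  70.4]
28.05 g [0.2938 0.0172 0.3717] r 0.275 q1 -0.23 q [-0.872  2.019  0.097  1.895] tilt mrad -99.1 q4 0.097 TZ [115.5  67.2]
```

```bash
python3 -m pendant '[[9.3,[0.8,0,0],0],[9.3,[0.8,0,0],0]]' >/dev/null; python3 j.py; python3 -m pendant '[[9.3,[0.8,0,0],0],[9.3,[0.8,0,0],0],[9.3,[0.8,0,0],0]]' >/dev/null; python3 j.py
```

```text
28.25 g [0.2851 0.0151 0.3736] r 0.267 q1 -0.25 q [-0.892  2.024  0.097  1.915] tilt mrad -93.3 q4 0.097 TZ [110.8  66.5]
28.55 g [0.2769 0.0123 0.3748] r 0.262 q1 -0.26 q [-0.891  2.021  0.095  1.941] tilt mrad -71.6 q4 0.095 TZ [90.1 67.9]
```

```bash
python3 -m pendant '[[9.3,[-2,1,0],0],[9.3,[-1,3,0],0],[9.3,[0,3.5,0],0],[9.3,[0.3,3.5,0],0],[9.3,[0.5,3.5,0],0],[9.3,[0,0,0],0]]' >/dev/null; python3 j.py; python3 -m pendant '[[9.3,[0.8,1.2,0],0],[9.3,[0.8,1.2,0],0],[9.3,[0,0,0],0]]' >/dev/null; python3 j.py
```

```text
29.15 g [0.2844 0.1633 0.3828] r 0.31 q1 0.32 q [-0.747  1.934  0.038  1.853] tilt mrad -101.1 q4 0.038 TZ [84.  66.3]
29.45 g [0.2651 0.1865 0.3813] r 0.307 q1 0.43 q [-0.756  1.941  0.026  1.856] tilt mrad -100.3 q4 0.026 TZ [80.6 64.4]
```

```bash
python3 -m pendant '[[9.3,[1.8,-0.8,0],0],[9.3,[1.5,-0.6,0],0],[9.3,[0.8,-0.4,0],0],[9.3,[0.8,-0.4,0],0],[9.3,[0.8,-0.4,0],0],[9.3,[0.8,-0.4,0],0]]' >/dev/null; python3 j.py; python3 -m pendant '[[9.3,[0.8,-0.4,0],0],[9.3,[0.8,-0.4,0],0],[9.3,[0.8,-0.4,0],0],[9.3,[0.8,-0.4,0],0]]' >/dev/null; python3 j.py
```

```text
30.05 g [0.2196 0.1578 0.3792] r 0.258 q1 0.4 q [-0.892  2.01   0.022  1.949] tilt mrad -74.3 q4 0.022 TZ [59.9 48.4]
30.45 g [0.2085 0.1528 0.3868] r 0.25 q1 0.41 q [-0.892  1.994  0.016  1.989] tilt mrad -50.1 q4 0.016 TZ [40.  33.5]
```

Pushing against the q2 reach limit takes the tilt out. I continue.

```bash
python3 -m pendant '[[9.3,[0.8,-0.4,0],0],[9.3,[0.8,-0.4,0],0],[9.3,[0.8,-0.4,0],0],[9.3,[0.8,-0.4,0],0],[9.3,[0.8,-0.4,0],0],[9.3,[0.8,-0.4,0],0],[9.3,[0.8,-0.4,0],0]]' >/dev/null; python3 j.py; python3 st.py .4801 .3066 .15 94.6
```

```text
31.15 g [0.187  0.1442 0.4022] r 0.235 q1 0.43 q [-0.892  1.964  0.005  2.064] tilt mrad -5.8 q4 0.005 TZ [3.6 6.2]
clock 31.15 grasp [0.187  0.1442 0.4022] tool-y yaw 95.3 tilt 0.41 q6 -1.23 F [ 0.2  0.  -0.5] open 9.299
shift cm now [-30.58  13.3   25.42] turn deg 0.73 | shift after turn [-30.41  13.69  25.42]
tool z world [0.0036 0.0062]
```

```bash
python3 -m pendant '[[9.3,[-2.2,1,0.8],0.7],[9.3,[-2.2,1,0.8],0],[9.3,[-2.2,1,0.8],0],[9.3,[-2.2,1,0.8],0],[9.3,[-2.2,1,0.8],0],[9.3,[-2.2,1,0.8],0],[9.3,[-2.2,1,0.8],0],[9.3,[-2.2,1,0.8],0]]' >/dev/null; python3 j.py;python3 -m pendant '[[9.3,[-2,1,1.5],0],[9.3,[-2,1,1.5],0],[9.3,[-2,1,1.5],0],[9.3,[-1.8,0.8,1.5],0],[9.3,[-1.8,0.8,1.5],0],[9.3,[0,0,0],0]]' >/dev/null; python3 j.py;  python3 st.py .4801 .3066 .15 94.6
```

```text
31.95 g [0.3611 0.242  0.3417] r 0.433 q1 0.47 q [-0.355  1.751  0.003  1.734] tilt mrad -11.8 q4 0.003 TZ [9.1 8. ]
32.55 g [0.4578 0.2988 0.2618] r 0.546 q1 0.48 q [-0.028  1.608  0.002  1.556] tilt mrad -5.1 q4 0.002 TZ [3.4 4.6]
clock 32.55 grasp [0.4578 0.2988 0.2618] tool-y yaw 94.6 tilt 0.33 q6 -1.17 F [-0.1 -0.1 -0.3] open 9.298
shift cm now [-2.24  0.55 11.19] turn deg 0.02 | shift after turn [-2.24  0.55 11.19]
tool z world [0.0034 0.0046]
```

```bash
python3 -m pendant '[[9.3,[-1.1,0.3,2],0],[9.3,[-1.1,0.3,2],0],[9.3,[0,0,2],0],[9.3,[0,0,2],0],[9.3,[0,0,2],0],[9.3,[0,0,2],0],[9.3,[0,0,0],0]]' >/dev/null; python3 st.py .4801 .3066 .028 94.6
```

```text
clock 33.25 grasp [0.4787 0.3069 0.1431] tool-y yaw 94.7 tilt 0.32 q6 -1.17 F [-0.8 -0.8  0. ] open 9.310
shift cm now [-0.09 -0.09 11.51] turn deg 0.06 | shift after turn [-0.09 -0.09 11.51]
tool z world [0.0035 0.0043]
```

```bash
python3 -m pendant '[[9.3,[-0.1,-0.1,2.2],0],[9.3,[0,0,2.2],0],[9.3,[0,0,2.2],0],[9.3,[0,0,2.2],0],[9.3,[0,0,1],0],[9.3,[0,0,0],0]]' >/dev/null; python3 st.py .4801 .3066 .028 94.6
```

```text
clock 33.85 grasp [0.4839 0.3086 0.0535] tool-y yaw 94.7 tilt 0.88 q6 -1.18 F [-0.1  0.5  0.3] open 9.313
shift cm now [ 0.43 -0.19  2.54] turn deg 0.09 | shift after turn [ 0.43 -0.19  2.54]
tool z world [0.0126 0.0088]
```

```bash
python3 -m pendant '[[9.3,[0.3,-0.2,0.8],0],[9.3,[0.1,0,0.8],0],[9.3,[0,0,0.8],0],[9.3,[0,0,0],0]]' >/dev/null; python3 st.py .4801 .3066 .028 94.6
```

```text
clock 34.25 grasp [0.4824 0.3076 0.0322] tool-y yaw 94.7 tilt 1.20 q6 -1.18 F [-0.1 -0.  -0.6] open 9.340
shift cm now [ 0.25 -0.08  0.42] turn deg 0.1 | shift after turn [ 0.25 -0.08  0.42]
tool z world [0.0177 0.0113]
```

```bash
python3 -m pendant '[[9.3,[0.25,-0.05,0.3],0],[5.5,[0,0,0],0],[4.5,[0,0,0],0],[4.5,[0,0,0],0],[4.5,[0,0,0],0],[4.5,[0,0,0],0],[4.5,[0,0,0],0],[4.5,[0,0,0],0]]' 45; python3 st.py .4801 .3066 .028 94.6
```

```text
clock: 35.05
tcp_pos: [0.4774, 0.3054, 0.197]
orientation: [-0.128, 3.119, 0.018]
wrist_force: [-0.7, 0.4, -0.3]
opening: 0.532
clock 35.05 grasp [0.4806 0.3074 0.0301] tool-y yaw 94.7 tilt 1.30 q6 -1.18 F [-0.7  0.4 -0.3] open 4.943
shift cm now [ 0.06 -0.08  0.21] turn deg 0.1 | shift after turn [ 0.06 -0.08  0.21]
tool z world [0.0191 0.0123]
```

```bash
python3 -m pendant '[[4.5,[0,0,-0.6],0],[4.5,[0,0,-1.2],0],[4.5,[0,0,-1.8],0],[4.5,[0,0,-1.8],0],[4.5,[0,0,-1.8],0],[4.5,[0,0,-1.8],0],[4.5,[0,0,-1.8],0],[4.5,[0,0,-1.2],0]]'; python3 st.py .5440 -.1180 .15 55.87;  python3 - <<'E'
from h import *
q,_=grab_frame("scene"); cv2.imwrite("pics/s2.png",cv2.resize(q[120:240,300:460],None,fx=4,fy=4,interpolation=2)[:,:,::-1])
E
```

```text
clock: 35.85
tcp_pos: [0.4712, 0.3017, 0.3171]
orientation: [-0.129, 3.135, 0.006]
wrist_force: [0.0, 0.3, -6.7]
opening: 0.533
clock 35.85 grasp [0.4718 0.3024 0.1501] tool-y yaw 94.7 tilt 0.31 q6 -1.18 F [ 0.   0.3 -6.7] open 4.962
shift cm now [ -3.75 -42.49  -0.13] turn deg 38.83 | shift after turn [-29.56 -30.75  -0.13]
tool z world [0.0037 0.004 ]
```

View pics/s2.png

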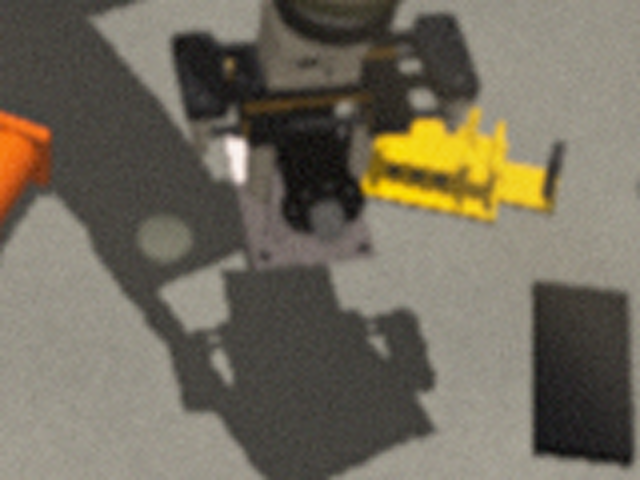

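```bash
python3 -m pendant '[[4.5,[-0.2,-1.2,-0.2],0],[4.5,[-0.2,-2.4,-0.2],0],[4.5,[-0.2,-2.4,-0.2],0],[4.5,[-0.2,-2.4,-0.2],0],[4.5,[-0.2,-2.4,-0.2],0],[4.5,[-0.2,-2.4,-0.2],0],[4.5,[-0.2,-2.4,-0.2],0],[4.5,[-0.2,-2.4,-0.2],0]]'>/dev/null; python3 j.py; python3 -m pendant '[[4.5,[-0.2,-2.4,0],0],[4.5,[-0.2,-2.4,0],0],[4.5,[-0.2,-2.4,0],0],[4.5,[-0.2,-2.4,0],0],[4.5,[-0.2,-2.4,0],0],[4.5,[-0.2,-2.4,0],0],[4.5,[-0.2,-1.5,0],0],[4.5,[0,0,0],0]]'; python3 st.py .5440 -.1180 .15 55.87
```

```text
36.70 g [0.5    0.1157 0.162 ] r 0.514 q1 0.13 q [-0.053  1.817  0.002  1.381] tilt mrad 3.1 q4 0.002 TZ [-3.4  1.9]
clock: 37.5
tcp_pos: [0.5246, -0.0561, 0.3211]
orientation: [0.127, -3.123, -0.001]
wrist_force: [-0.0, 1.0, -7.9]
opening: 0.533
clock 37.50 grasp [ 0.522  -0.0561  0.1541] tool-y yaw 94.7 tilt 0.91 q6 -1.85 F [-0.   1.  -7.9] open 4.955
shift cm now [-1.7  -6.35  0.38] turn deg 38.8 | shift after turn [-5.3  -3.89  0.38]
tool z world [-0.0159  0.0001]
```

```bash
python3 -m pendant '[[4.5,[0,0,0],5],[4.5,[0,0,0],5],[4.5,[0,0,0],5],[4.5,[0,0,0],5],[4.5,[0,0,0],5],[4.5,[0,0,0],5],[4.5,[0,0,0],5],[4.5,[0,0,0],3.6]]'>/dev/null; python3 -m pendant '[[4.5,[-1,-1,0],0],[4.5,[-2,-1.4,0],0],[4.5,[-2,-1.4,0],0],[4.5,[0,0,0],0]]'; python3 st.py .5440 -.1180 .12 55.87
```

```text
clock: 38.7
tcp_pos: [0.5408, -0.1131, 0.314]
orientation: [-0.936, -2.97, 0.004]
wrist_force: [-0.2, 0.4, -7.3]
opening: 0.535
clock 38.70 grasp [ 0.5362 -0.112   0.1471] tool-y yaw 55.0 tilt 1.60 q6 -1.26 F [-0.2  0.4 -7.3] open 4.973
shift cm now [-1.05 -0.01  2.68] turn deg -0.86 | shift after turn [-1.05 -0.03  2.68]
tool z world [-0.0272  0.0062]
```

```bash
python3 -m pendant '[[4.5,[-0.5,0,0.5],-0.9],[4.5,[-0.5,0,1],0],[4.5,[0,0,1],0],[4.5,[0,0,0],0]]'>/dev/null; python3 st.py .5440 -.1180 .075 55.87; python3 - <<'E'
from h import *
s=get_state()
p,d=grab_frame("wrist"); c=camera_params("wrist"); np.savez("pics/w7.npz",p=p,d=d,**c)
cv2.imwrite("pics/w7.png",p[:,:,::-1])
W=cloud(d,c);O=np.array([.61256,-.16466]);a=np.radians(-34.24);e=np.array([np.cos(a),np.sin(a)]);l=np.array([-e[1],e[0]])
M=R.from_rotvec(s["orientation"]).as_matrix();G=(s["tcp_pos"]+.167*M[:,2])
X=W[...,:2]-O;t=X@e;q=X@l;Z=W[...,2];g=(G[:2]-O);print("grasp in nest",g@e,g@l)
dz=G[2]
m=(t<g@e-.06)&(t>g@e-.13)&(abs(q)<.06)&(Z>dz-.045)&(Z<dz+.03)
hist=np.histogram(Z[m],bins=np.arange(dz-.045,dz+.03,.005));print(m.sum(),hist[0])
ton=m&(t<g@e-.068)&(t>g@e-.092)&(Z<dz-.008)
A=np.c_[t[ton],q[ton],np.ones(ton.sum())];k=np.linalg.lstsq(A,Z[ton],rcond=None)[0];print("tongue slope t,s mrad",k[:2]*1e3,"z",np.median(Z[ton]),"s range",np.percentile(q[ton],[2,98]),"t",t[m].min())
pl=m&(Z>dz+.008)&(t<g@e-.085); print("pull t",np.percentile(t[pl],[2,98]),"s",np.percentile(q[pl],[2,98]),"z",np.percentile(Z[pl],[50,95]))
E
```

```text
clock 39.10 grasp [ 0.5434 -0.1172  0.1182] tool-y yaw 56.1 tilt 1.75 q6 -1.28 F [-0.4  0.1 -6.9] open 4.988
shift cm now [-0.22  0.01  4.32] turn deg 0.26 | shift after turn [-0.22  0.01  4.32]
tool z world [-0.0295  0.0077]
grasp in nest -0.08391661516604758 0.00029404890506137934
9724 [   0    0    0    0 1519 6168   44   47   50   50   54   67   91  415]
tongue slope t,s mrad [-45.39568494 -19.26179301] z 0.09913295771654873 s range [-0.02079709  0.01734929] t -0.1929322289884266
pull t [-0.1864644  -0.17893987] s [-0.01202273  0.01026412] z [0.14368437 0.14501271]
```

View pics/w7.png

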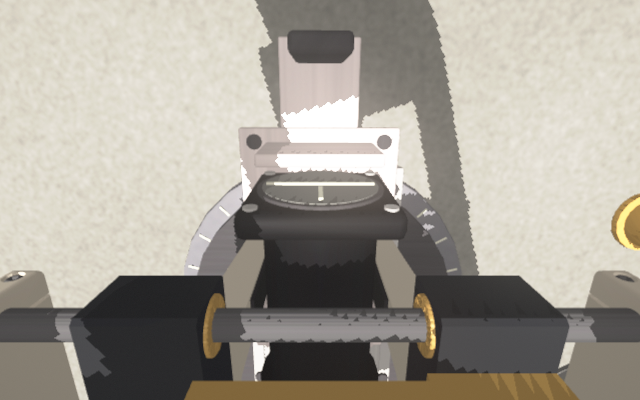

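```bash
python3 -m pendant '[[4.5,[0,0,1.2],0.2],[4.5,[0,0,1.2],0],[4.5,[0,0,1.0],0],[4.5,[0,0,0],0]]'>/dev/null; python3 st.py .5440 -.1180 .075 55.87
```

```text
clock 39.55 grasp [ 0.5422 -0.1159  0.0818] tool-y yaw 56.0 tilt 1.73 q6 -1.28 F [-0.1 -0.6 -8.1] open 4.959
shift cm now [-0.28 -0.07  0.67] turn deg 0.12 | shift after turn [-0.28 -0.07  0.67]
tool z world [-0.0291  0.0077]
```

```bash
python3 -m pendant '[[4.5,[0,-0.05,0.4],0],[4.5,[0,0,0.4],0],[4.5,[0,0,0.2],0]]'>/dev/null; python3 st.py .5440 -.1180 .075 55.87; python3 -m pendant '[[4.5,[0,0,0.5],0],[4.5,[0,0,0.5],0],[4.5,[0,0,0.5],0]]'>/dev/null; python3 st.py .5440 -.1180 .075 55.87
```

```text
clock 39.85 grasp [ 0.5443 -0.1169  0.075 ] tool-y yaw 56.0 tilt 1.40 q6 -1.28 F [-3.3  0.8  8.5] open 4.959
shift cm now [-0.04 -0.1   0.  ] turn deg 0.12 | shift after turn [-0.04 -0.1   0.  ]
tool z world [-0.0236  0.0063]
clock 40.15 grasp [ 0.5536 -0.1198  0.0748] tool-y yaw 56.0 tilt 0.20 q6 -1.28 F [-3.8  1.5 17.3] open 4.975
shift cm now [ 0.9  -0.39 -0.01] turn deg 0.12 | shift after turn [ 0.9  -0.39 -0.01]
tool z world [-0.0034  0.0002]
```

```bash
python3 -m pendant '[[4.5,[0.2,-0.4,0],0],[4.5,[0.2,-0.1,0.4],0],[4.5,[0.2,0,0.4],0]]'>/dev/null; cat > n.py <<'E'
from h import *
s=get_state();O=np.array([.61256,-.16466]);a=np.radians(-34.24);e=np.array([np.cos(a),np.sin(a)]);l=np.array([-e[1],e[0]])
M=R.from_rotvec(s["orientation"]).as_matrix();G=(s["tcp_pos"]+.167*M[:,2]);g=G[:2]-O;z=M[:2,2]*1e3;f=s["wrist_force"]
print("%.2f"%s["clock"],"nest x %.1f y %.1f mm z %.1f"%(g@e*1e3,g@l*1e3,G[2]*1e3),"jaw err deg %.2f"%(np.degrees(np.arctan2(M[1,1],M[0,1]))-55.76),"tilt e,l mrad",(z@e).round(1),(z@l).round(1),"F e,l,z",(f[:2]@e).round(1),(f[:2]@l).round(1),f[2].round(1),"open",(s["opening"]*9.3).round(2))
E
python3 n.py
```

```text
Traceback (most recent call last):
  File "n.py", line 4, in <module>
    print("%.2f"%s["clock"],"nest x %.1f y %.1f mm z %.1f"%(g@e*1e3,g@l*1e3,G[2]*1e3),"jaw err deg %.2f"%(np.degrees(np.arctan2(M[1,1],M[0,1]))-55.76),"tilt e,l mrad",(z@e).round(1),(z@l).round(1),"F e,l,z",(f[:2]@e).round(1),(f[:2]@l).round(1),f[2].round(1),"open",(s["opening"]*9.3).round(2))
                                                                                                                                                                                                                                                                          ^^^^^^^^^^^^^^^^^^^^^^^^
AttributeError: 'float' object has no attribute 'round'
```

```bash
sed -i 's/(s\["opening"\]\*9.3).round(2)/round(s["opening"]*9.3,2)/' n.py; python3 n.py
```

```text
40.45 nest x -74.2 y -0.1 mm z 74.7 jaw err deg 0.23 tilt e,l mrad 9.8 1.1 F e,l,z -8.4 -4.2 35.0 open 4.98
```

```bash
python3 -m pendant '[[4.5,[-0.3,0,-0.15],-0.2],[4.5,[-0.8,0,0],0],[4.5,[-0.8,0,0],0]]'>/dev/null; python3 n.py
```

```text
40.75 nest x -55.4 y -0.3 mm z 75.9 jaw err deg 0.44 tilt e,l mrad 9.2 1.0 F e,l,z -0.1 -0.1 -7.7 open 4.97
```

```bash
python3 -m pendant '[[4.5,[-0.7,0,0.1],0.4],[4.5,[-0.5,0,0.1],0],[4.5,[0,0,0.1],0]]'>/dev/null; python3 n.py
```

```text
41.05 nest x -39.9 y 0.1 mm z 74.8 jaw err deg -0.06 tilt e,l mrad 10.6 1.6 F e,l,z -2.5 -1.1 6.5 open 4.97
```

Set down with the nose 27 mm past the mouth. I release, rise, and go back to the pull.

```bash
python3 -m pendant '[[5.2,[0,0,0],0],[5.6,[0,0,0],0],[6.5,[0,0,0],0],[8,[0,0,0],0],[9.3,[0,0,0],0],[9.3,[0,0,0],0]]' 20 >/dev/null; python3 n.py;  python3 -m pendant '[[9.3,[0,0,-1.5],0],[9.3,[0,0,-2.5],0],[9.3,[0,0,-2.5],0],[9.3,[0,0,-2.5],0],[9.3,[0,0,-2],0],[9.3,[0,0,0],0]]'>/dev/null; python3 n.py; python3 - <<'E'
from h import *
p,d=grab_frame("wrist"); c=camera_params("wrist"); np.savez("pics/w8.npz",p=p,d=d,**c); cv2.imwrite("pics/w8.png",p[:,:,::-1])
W=cloud(d,c);O=np.array([.61256,-.16466]);a=np.radians(-34.24);e=np.array([np.cos(a),np.sin(a)]);l=np.array([-e[1],e[0]])
X=W[...,:2]-O;t=X@e;q=X@l;Z=W[...,2]
def r(m,n): print(n,m.sum(),"t",np.percentile(t[m],[2,50,98]).round(4),"s",np.percentile(q[m],[2,50,98]).round(4),"z",np.percentile(Z[m],[5,50,95]).round(4))
n=abs(q)<.045
r(n&(t<-.12)&(t>-.17)&(Z>.085)&(Z<.1),"pull top (z .095)")
r(n&(t<-.107)&(t>-.16)&(Z>.044)&(Z<.056),"tongue (z .051)")
r(n&(t<-.06)&(t>-.11)&(Z>.115)&(Z<.14),"bezel top (z .127)")
E
```

```text
41.65 nest x -37.5 y 0.2 mm z 75.2 jaw err deg -0.13 tilt e,l mrad 13.1 2.3 F e,l,z -0.1 -0.1 -0.0 open 8.34
42.25 nest x -39.6 y 0.0 mm z 193.9 jaw err deg -0.12 tilt e,l mrad 13.5 2.5 F e,l,z 0.9 -0.5 -0.0 open 9.29
pull top (z .095) 391 t [-0.1445 -0.1406 -0.1373] s [-0.013  -0.0017  0.0095] z [0.0922 0.0937 0.0949]
tongue (z .051) 2520 t [-0.1484 -0.1206 -0.1074] s [-0.0395 -0.0018  0.0389] z [0.0443 0.0497 0.0511]
bezel top (z .127) 2492 t [-0.0895 -0.0804 -0.0608] s [-0.027  -0.0018  0.0234] z [0.1162 0.1221 0.1264]
```

View pics/w8.png

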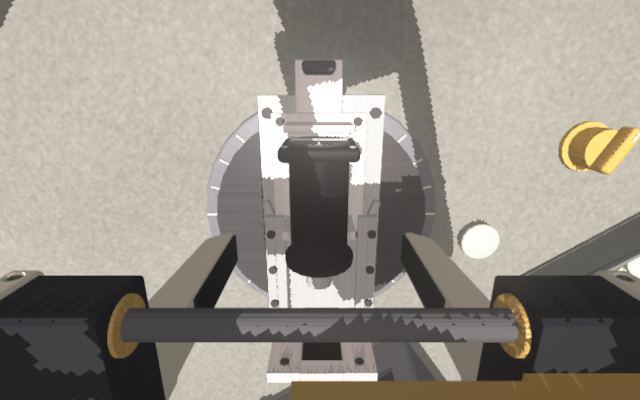

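The carrier is square between the rails and the gauge is seated: bezel (320,150), pull (320,67), rails (267-370, 235-300). I move back to the pull.

```bash
python3 -m pendant '[[6,[1.5,0,0],0],[6,[2.2,0,0],0],[6,[2.2,0,0],0],[6,[2.2,0,0],0],[6,[1.7,0,0],0],[6,[0,0,0],0]]'>/dev/null; python3 n.py; python3 -m pendant '[[6,[0,0,1.5],0],[6,[0,0,2.2],0],[6,[0,0,2.2],0],[6,[0,0,1.5],0],[6,[0,0,0],0]]'>/dev/null; python3 n.py
```

```text
42.90 nest x -144.8 y -1.4 mm z 183.7 jaw err deg -0.16 tilt e,l mrad 3.1 -0.8 F e,l,z 0.1 -0.3 0.4 open 6.03
43.40 nest x -143.8 y -2.5 mm z 100.9 jaw err deg -0.19 tilt e,l mrad 0.9 -2.1 F e,l,z -0.1 -0.1 -0.9 open 5.98
```

```bash
python3 -m pendant '[[6,[-0.28,0.2,1],-0.1],[6,[0,0,1],0],[6,[0,0,0],0]]'>/dev/null; python3 n.py
```

```text
43.70 nest x -140.1 y -0.7 mm z 78.3 jaw err deg -0.12 tilt e,l mrad -0.1 -2.5 F e,l,z -0.3 0.0 0.0 open 6.06
```

```bash
python3 -m pendant '[[4,[-0.05,0.05,0],0],[2.2,[0,0,0],0],[2,[0,0,0],0],[2,[0,0,0],0],[2,[0,0,0],0],[2,[0,0,0],0],[2,[0,0,0],0]]' 25 >/dev/null; python3 n.py; python3 -m pendant '[[2,[-0.8,0,0],0],[2,[-1,0,0],0],[2,[-1,0,0],0]]'>/dev/null; python3 n.py
```

```text
44.40 nest x -137.9 y 0.4 mm z 80.5 jaw err deg -0.11 tilt e,l mrad 3.7 -1.3 F e,l,z 0.8 0.9 -2.9 open 2.37
44.70 nest x -109.3 y 0.5 mm z 80.5 jaw err deg -0.07 tilt e,l mrad 2.4 -1.2 F e,l,z -2.0 0.3 0.6 open 2.4
```

```bash
python3 -m pendant '[[2,[-1,0,0],0],[2,[-1,0,0],0],[2,[-1,0,0],0],[2,[-0.8,0,0],0]]'>/dev/null; python3 n.py
```

```text
45.10 nest x -66.7 y 0.3 mm z 80.5 jaw err deg -0.11 tilt e,l mrad 2.6 -1.1 F e,l,z -1.9 0.1 1.4 open 2.38
```

```bash
python3 -m pendant '[[2,[-0.4,0,0],0],[2,[-0.4,0,0],0]]'>/dev/null; python3 n.py
```

```text
45.30 nest x -57.2 y 0.2 mm z 80.4 jaw err deg -0.13 tilt e,l mrad 2.5 -1.1 F e,l,z -2.4 -0.6 1.7 open 2.41
```

```bash
python3 -m pendant '[[2,[-0.25,0,0],0],[2,[-0.2,0,0],0]]'>/dev/null; python3 n.py; python3 -m pendant '[[2,[-0.25,0,0],0],[2,[-0.2,0,0],0]]'>/dev/null; python3 n.py
```

```text
45.50 nest x -55.4 y 0.1 mm z 80.3 jaw err deg -0.12 tilt e,l mrad -4.9 -2.0 F e,l,z -15.2 -1.1 10.9 open 2.39
45.70 nest x -55.0 y 0.2 mm z 80.2 jaw err deg -0.07 tilt e,l mrad -14.0 -3.2 F e,l,z -10.3 -1.0 7.9 open 2.4
```

Contact came at the expected spot (x -55, force 15 N). I release and check.

```bash
python3 -m pendant '[[3,[0,0,0],0],[4,[0,0,0],0],[6,[0,0,0],0],[6,[0,0,0],0]]' 10 >/dev/null; python3 n.py; python3 -m pendant '[[6,[0,0,-1],0],[6,[0,0,-2],0],[6,[0,0,-2.2],0],[6,[0,0,-2.2],0],[6,[0,0,-2.2],0],[6,[0,0,-2.2],0],[6,[0,0,0],0]]'>/dev/null; python3 -m pendant '[[6,[-2.5,0,-1],0],[6,[-2.5,0,-1],0],[6,[-2.5,0,-1],0],[6,[-2.5,0,-1],0],[6,[0,0,0],0]]'>/dev/null; python3 n.py; python3 - <<'E'
from h import *
p,d=grab_frame("wrist"); c=camera_params("wrist"); np.savez("pics/w9.npz",p=p,d=d,**c); cv2.imwrite("pics/w9.png",p[:,:,::-1])
W=cloud(d,c);O=np.array([.61256,-.16466]);a=np.radians(-34.24);e=np.array([np.cos(a),np.sin(a)]);l=np.array([-e[1],e[0]])
X=W[...,:2]-O;t=X@e;q=X@l;Z=W[...,2]
def r(m,n): print(n,m.sum(),"t",np.percentile(t[m],[2,50,98]).round(4),"s",np.percentile(q[m],[2,50,98]).round(4),"z",np.percentile(Z[m],[5,50,95]).round(4)) if m.sum()>5 else print(n,"none")
n=abs(q)<.045
r(n&(t<-.045)&(t>-.08)&(Z>.088)&(Z<.1),"pull top (-62..-54)")
r(n&(t<-.03)&(t>-.08)&(Z>.047)&(Z<.056)&(abs(q)<.02),"tongue rear (-66)")
r(n&(t<.01)&(t>-.02)&(Z>.12)&(Z<.135),"bezel top (-7.5..2.5, z .127)")
r(n&(t<.094)&(t>.08)&(Z>.11)&(Z<.135),"rim top (82..90, z .127)")
r((abs(q)<.06)&(t>.09)&(t<.125)&(Z>.127)&(Z<.14),"plate top")
E
```

```text
46.10 nest x -54.6 y 0.2 mm z 80.4 jaw err deg -0.05 tilt e,l mrad -12.4 -3.2 F e,l,z -0.5 0.2 0.6 open 4.94
47.30 nest x 49.1 y 0.1 mm z 244.2 jaw err deg -0.02 tilt e,l mrad -13.0 -3.8 F e,l,z -0.3 1.0 -0.1 open 6.0
pull top (-62..-54) 296 t [-0.0639 -0.0597 -0.056 ] s [-0.0128 -0.0016  0.0096] z [0.0908 0.0944 0.0959]
tongue rear (-66) 1215 t [-0.0665 -0.0453 -0.0308] s [-0.0197 -0.0008  0.0179] z [0.0495 0.0508 0.0521]
bezel top (-7.5..2.5, z .127) 1046 t [-0.008  -0.002   0.0087] s [-0.0276 -0.0015  0.0239] z [0.1206 0.1258 0.1274]
rim top (82..90, z .127) 673 t [0.0802 0.0845 0.0904] s [-0.0248 -0.0015  0.0218] z [0.1116 0.1213 0.1264]
plate top 1156 t [0.0957 0.1    0.1058] s [-0.0431  0.0003  0.0431] z [0.1283 0.1303 0.1315]
```

View pics/w9.png

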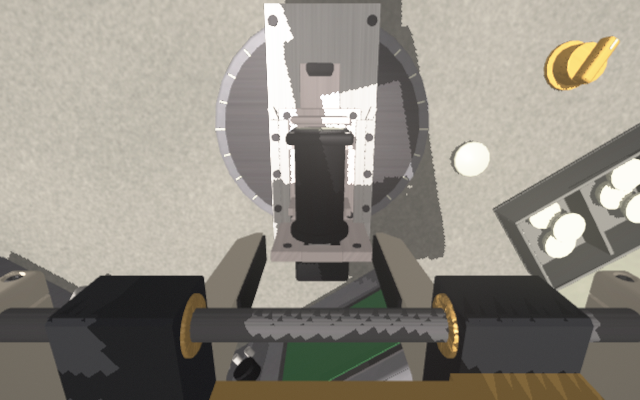

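The carrier is home: pull at -58.5 and tongue rear at -65, after taking out the -1.3 mm offset that the end plate also shows. The gauge is seated and in line with the port, and the gripper is clear. I hand in.

```bash
python3 -c "
from bench import *
print(finish_job(), get_state()['clock'])"
```

```text
the job is handed in; nothing more can be done
the job is handed in; nothing more can be done
```

I seated the black gauge in the aluminium carrier on the bench. Then I set the loaded carrier on the deck with its nose between the rails, slid it home by its pull, let go and backed off. I handed the job in just after 47.3 s on the clock; no verdict was given.

**Last checks**
- **Home position:** the nose met the end plate where expected, at about 15 N. The last picture put the pull about 0.5 mm short of nominal and the tongue about 1 mm past it. Both figures include a correction for a 1.3 mm offset that the end plate showed too.
- **Gauge:** the bezel top measured 126 mm above the bench, against 127 nominal, and the gauge is on the centre line.
- **Connector:** I did not see it in the port directly; I infer it from these positions.

**What went less smoothly**
- **Hand tilt:** fast moves left the hand up to about 7° off vertical. I took this out by pushing against the reach limit, where joint 2 read -0.892 rad against the stated -0.89. The controller held it there, but it may count as passing the range.
- **Carrier tilt:** the loaded carrier hung about 2.6° nose down while carried. I pressed it flat on the deck; the wrist force read 35 N after that.
- **Lateral offset:** the wrist camera kept reading about 1.6 mm to one side throughout. The gauge in the jaws showed the same offset, so I treated it as camera bias.

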